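# Brush out the pigment canisters and sort them from their caps

### The job

Take the bottle brush from its stand and brush out each canister in the clear rack from light to dark (ivory, then red, then black, whichever are there) so that no dark pigment is carried into a light one: two strokes each, right down to the floor, with the brush drawn up to the mouth between them. When the last is brushed, hang the brush back in the fork of its stand. Sort the work as well, all canisters into the green tub and all loose screw caps into the blue tub, and leave the water bottle, the tissues and the lotion bottle where they are.

Things in the scene. Friction and masses are not known exactly. Their poses are not given: they have to be found in the camera images.
- can_ivory_mid (a point): ivory (pale cream) pigment canister, an open-mouthed straight tube with a floor: 54 mm outside diameter, 47 mm bore, 100 mm tall, floor 4 mm thick, 90 g, mouth up at the start. May be absent. The point is on its axis half-way up, 50 mm below the rim and 50 mm above the underside; z runs along the axis to the mouth.
- can_red_mid (a point): red pigment canister, an open-mouthed straight tube with a floor: 54 mm outside diameter, 47 mm bore, 100 mm tall, floor 4 mm thick, 90 g, mouth up at the start. May be absent. The point is on its axis half-way up, 50 mm below the rim and 50 mm above the underside; z runs along the axis to the mouth.
- can_black_mid (a point): black pigment canister, an open-mouthed straight tube with a floor: 54 mm outside diameter, 47 mm bore, 100 mm tall, floor 4 mm thick, 90 g, mouth up at the start. May be absent. The point is on its axis half-way up, 50 mm below the rim and 50 mm above the underside; z runs along the axis to the mouth.
- cap_ivory_mid (a point): ivory (pale cream) screw cap, a flat disc 56 mm in diameter and 22 mm thick, 30 g, lying flat on the table at the start. May be absent. The point is its centre; z is the disc's axis.
- cap_red_mid (a point): red screw cap, a flat disc 56 mm in diameter and 22 mm thick, 30 g, lying flat on the table at the start. May be absent. The point is its centre; z is the disc's axis.
- cap_black_mid (a point): black screw cap, a flat disc 56 mm in diameter and 22 mm thick, 30 g, lying flat on the table at the start. May be absent. The point is its centre; z is the disc's axis.
- cap_white_mid (a point): white screw cap, a flat disc 56 mm in diameter and 22 mm thick, 30 g, lying flat on the table at the start. May be absent. The point is its centre; z is the disc's axis.
- brush_grip (a point): middle of the blue handle's square grip (18 by 18 mm) of the bottle brush, on its axis, 176 mm above the tip; z runs along the brush away from the tip, x and y are square to the grip's faces. The grip runs from 24 mm below this point (the collar's top) to 34 mm above it, the upper end of the brush. 210 mm in all, 90 g.
- brush_collar (a point): centre of the underside of the brush's round collar (30 mm in diameter, 6 mm thick), on the axis 30 mm below brush_grip and 146 mm above the tip. Under it an 8 mm stem, then from 85 mm above the tip the head.
- brush_tip (a point): lower end of the brush, on its axis. The head is 85 mm long: soft bristles 41 mm across round a hard core 24 mm across. The brush hangs tip down in its stand at the start.
- stand_fork (a point): middle of the slot of the brush stand's fork, at the top face of its two level prongs, 166 mm above the table; fixed. The 16 mm wide slot opens towards this point's -x, where the prongs end 18 mm from it; it is closed 12 mm away on the +x side.
- stand: brush stand, fixed: white base 125 mm along x (53 mm to the -x side) by 90 mm, 8 mm thick, upright steel plate 52 to 60 mm behind the slot (+x), fork on top, nothing higher than the prongs. The brush hangs with its stem in the slot and its collar on the prongs; lift it a little and draw it out towards -x. Origin: on the table, 166 mm under stand_fork.
- rack: clear plastic rack, fixed: three square cells in a row along its y, 84 mm apart, the middle one on the origin; 66 by 234 mm over all, walls 30 mm high, cells 60 mm square inside, floor 3 mm thick. The canisters stand in its cells. Origin: centre of the underside.
- tub_green: green open tub, fixed: 250 mm along its x, 200 mm along its y, 75 mm tall, walls and floor 4 mm thick. Origin: centre of the underside. May stand on either side of the rack.
- tub_blue: blue open tub, fixed, the same size as the green one: 250 mm along its x, 200 mm along its y, 75 mm tall, walls and floor 4 mm thick. Origin: centre of the underside. May stand on either side of the rack.
- water_mid (a point): clear water bottle, 62 mm in diameter, 200 mm tall, standing; not part of the work. The point is half-way up.
- tissues_mid (a point): orange box of tissues, 110 by 220 by 50 mm; not part of the work. The point is its centre.
- pump_mid (a point): closed ivory lotion bottle with a black top, 48 mm in diameter, 130 mm tall; not part of the work. The point is half-way up.
Things that resemble listed ones, but are neither listed nor needed, are in the scene too. Leave any turquoise look-alike of the part that bears can_ivory_mid alone.

How it is judged:
By the outcome, as a careful person would: the job done as asked, in the order asked, and still so for the second after the job is handed in, with the robot touching nothing.
Of can_ivory, can_red, can_black only 2 to 3 are there at a start; the rules pass over those that are not, and their reading is None.
Of cap_ivory, cap_red, cap_black, cap_white only 3 to 4 are there at a start; the rules pass over those that are not, and their reading is None.
At some moment in a run one of cap_ivory, cap_red, cap_black, cap_white may be knocked a few centimetres aside while the robot is not near it.
Once in a run the grip may slacken for a moment while it holds something.
It also fails if it takes over 210 s, if anything falls off the work surface, if the arm or the gripper's body presses on something with over 40 N, if the wrist force passes 120 N, or if a joint passes its speed limit or range.

### The arm

A 6-joint arm with a two-finger parallel gripper is mounted at the origin on the work surface. World frame = base frame: x ahead of the robot, y to its left, z up, the work surface at z = 0. Lengths are in m, angles in rad, forces in N, time in s.
With the tool pointing down it reaches from about 0.375 to 0.975 m from the base axis. Payload 3.8 kg.
Tool frame: the origin (TCP) lies midway between the tips of the shut fingers; the grasp point (between the pads) lies 19 mm behind it; z points along the fingers, y is the line along which they close (so a half turn about z gives the same grasp; the last joint's range is limited). The gripper opens to 85 mm and grips with 20 to 120 N. Pads are 22 mm wide; open, the fingers measure 114 mm over their backs; the gripper's body (76 mm by 85 mm) begins 54 mm behind the grasp point. The pads swing forward as they close: fully open they stand 13 mm farther back than shut.
Start: joints at [1.244, 0.264, 1.604, -0, 1.274, -0.037], TCP at [0.193, 0.647, 0.231] pointing down, gripper open.
Joint ranges: [-2.63, 2.63], [-0.94, 2.18], [0.31, 2.57], [-1.31, 4.45], [0, 2.66], [-2.55, 2.55]. Speed limits (rad/s): [2.57, 2.57, 3.14, 3.14, 3.14, 3.14].

### API

Orientations are given as a rotation vector (axis times angle).
In Python, from workcell import read_state, vision, ticket gives the robot as it stands. The module is installed in compiled form; this text tells all that it offers.
- The arm moves only by the tool jog_arm, never from a script. Its arguments are lists of equal length, an entry for each row: "turn": the turn, a rotation vector about the tool's x, y, z in rad, a list of three; "delta_pos": the shift along the tool's x, y, z in m, a list of three; "gripper": the finger opening in m, from 0 to 0.0854. In form: {"turn": [[rx, ry, rz], ...], "delta_pos": [[dx, dy, dz], ...], "gripper": [gripper, ...]}. A call has 1 to 20 rows; each row shifts and turns the commanded pose from where the row before left it, along the tool's axes as they then stand; what a row does not reach is not made up. A row lasts 1/12 s, in which the tool goes at most 41.7 mm and 7.16 degrees, less where a joint would pass 70% of its speed; a pose out of reach is approached as far as the arm can. A call with a gripper value outside its range is refused whole. The fingers move at their own pace and stop on an object; "grip_force" is the grip in N (left out, the last holds). Time passes only in rows, so rows that do not move let the fingers close. It gives the time, the measured TCP pose, the force, the opening and the grip force at its end, in the units of the state.
- read_state(): the state, without advancing time (a new reading comes with each control period).
- vision.read_camera(name): name is "scene" or "side" or "wrist"; returns the picture (400x640x3 uint8, red, green, blue); there is no depth.
- vision.calibration(name): a dict with "vfov" (degrees; the focal length in pixels is half the picture's height over the tangent of half this angle, whatever the lens; pixels are square), "cx", "cy" (the principal point, pixels), "R" (3x3) and "t" (3): a world point X has camera coordinates R X + t; the wrist camera has in their place "mount" (4x4, takes a point from camera to tool coordinates, whose origin is the TCP and whose axes are the flange's). Camera axes: x right, y down, z forward; pixel columns grow to the right and rows downward; lengths in m; the calibration is good to about 2 mm. The wrist camera is an equidistant fisheye: a pixel r from the principal point sees the ray r / f radians off the axis. A picture is of the moment at which its call begins: read the wrist's pose just before it. calibration takes no time and is no camera call.
- ticket.finish_job(): hands the job in; it is judged then, once.
The state is a dict: "time": time; "q": joint angles; "joint_vel": joint speeds; "joint_torque": joint torques, N m; "tool_pos": TCP position; "tcp_rot": TCP orientation; "wrist_force": force on the tool from outside, world axes, zero at the start; "torque": the same for the moment, N m; "width": opening from 0.0 (shut) to 1.0 (fully open); "grip_force": force on a finger pad.
Only numpy, scipy, OpenCV 4.12 (cv2) and the standard library are available. Lean on these libraries where they do the work, as an engineer would, in place of code of your own. Each camera call takes 0.05 s, during which the arm holds its last target. There are 200 camera calls.

## Working session

There is one attempt and no reset: what is moved stays moved. The work goes in short steps, Python scripts to look and compute and a tool call to move; the robot and the scene stay as the last step left them, time stands still between calls to the robot, and variables do not carry over. Pictures are saved under pics/ and viewed, at most 14 in all, crops included, and the job is handed in when it is done.

Besides the shell and the picture viewer there is one more tool, called after ">>>" as name(argument=value, ...) on one line, values as JSON. jog_arm: Moves the arm, as the interface text tells. Its arguments: {"type":"object","properties":{"turn":{"type":"array","items":{"type":"array","items":{"type":"number"}}},"delta_pos":{"type":"array","items":{"type":"array","items":{"type":"number"}}},"gripper":{"type":"array","items":{"type":"number"}},"grip_force":{"type":"number"}},"required":["turn","delta_pos","gripper"]}

```bash
mkdir -p pics; cat > h.py <<'E'
import numpy as np, cv2
from scipy.spatial.transform import Rotation as Ro
from workcell import read_state, vision, ticket
def snap(n,f):
    im=vision.read_camera(n); cv2.imwrite('pics/'+f,im[:,:,::-1]); return im
def ray(n,u,v,st=None):
    c=vision.calibration(n); f=200/np.tan(np.radians(c['vfov'])/2)
    d=np.array([u-c['cx'],v-c['cy']],float)
    if n=='wrist':
        r=np.hypot(*d); th=r/f; dc=np.r_[d/max(r,1e-9)*np.sin(th),np.cos(th)]
        M=np.array(c['mount']); R=Ro.from_rotvec(st['tcp_rot']).as_matrix()
        return R@M[:3,3]+st['tool_pos'], R@M[:3,:3]@dc
    R=np.array(c['R']); t=np.array(c['t']); w=R.T@np.r_[d/f,1]
    return -R.T@t, w/np.linalg.norm(w)
def onz(n,u,v,z,st=None):
    o,d=ray(n,u,v,st); return o+d*(z-o[2])/d[2]
def proj(n,X,st=None):
    c=vision.calibration(n); f=200/np.tan(np.radians(c['vfov'])/2)
    if n=='wrist':
        M=np.array(c['mount']); R=Ro.from_rotvec(st['tcp_rot']).as_matrix()
        p=M[:3,:3].T@(R.T@(np.array(X)-st['tool_pos'])-M[:3,3])
        th=np.arctan2(np.hypot(p[0],p[1]),p[2]); k=f*th/max(np.hypot(p[0],p[1]),1e-9)
        return np.array([c['cx']+k*p[0],c['cy']+k*p[1]])
    p=np.array(c['R'])@X+np.array(c['t']); return np.array([c['cx']+f*p[0]/p[2],c['cy']+f*p[1]/p[2]])
def tri(a,b):
    A=[];B=[]
    S=np.zeros((3,3));s=np.zeros(3)
    for o,d in(a,b):
        P=np.eye(3)-np.outer(d,d);S+=P;s+=P@o
    return np.linalg.solve(S,s)
E
python3 - <<'E'
from h import *
s=read_state(); print({k:np.round(v,3) for k,v in s.items()})
for n in('scene','side','wrist'):
    snap(n,n+'0.png'); c=vision.calibration(n); print(n,{k:np.round(v,3).tolist() for k,v in c.items()})
a=[cv2.imread(f'pics/{n}0.png') for n in('scene','side','wrist')]
E
```

```text
{'time': np.float64(0.0), 'q': array([ 1.244,  0.265,  1.605,  0.   ,  1.274, -0.037]), 'joint_vel': array([-0.001, -0.001, -0.001, -0.001,  0.   ,  0.   ]), 'joint_torque': array([ 2.0000e-03, -5.1510e+01, -3.6732e+01, -0.0000e+00,  1.3000e-02,
       -0.0000e+00]), 'tool_pos': array([0.193, 0.646, 0.23 ]), 'tcp_rot': array([-4.530e-01, -3.108e+00,  3.000e-03]), 'wrist_force': array([0.453, 0.017, 0.586]), 'torque': array([ 0.014, -0.043,  0.031]), 'grip_force': np.float64(0.0), 'width': np.float64(1.001)}
scene {'vfov': 57.205, 'cx': 324.468, 'cy': 200.369, 'R': [[-0.749, 0.662, 0.005], [0.344, 0.395, -0.852], [-0.566, -0.637, -0.523]], 't': [0.422, -0.074, 1.282]}
side {'vfov': 55.071, 'cx': 324.419, 'cy': 199.641, 'R': [[0.896, -0.444, -0.019], [-0.345, -0.67, -0.657], [0.279, 0.595, -0.753]], 't': [-0.516, 0.31, 0.897]}
wrist {'vfov': 65.706, 'cx': 316.592, 'cy': 195.179, 'mount': [[-0.0, -0.962, -0.272, 0.07], [1.0, 0.0, -0.001, -0.001], [0.001, -0.272, 0.962, -0.144], [0.0, 0.0, 0.0, 1.0]]}
```

View pics/scene0.png

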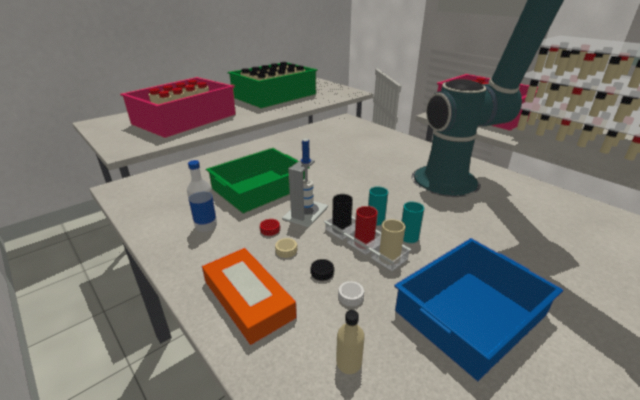

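View pics/side0.png

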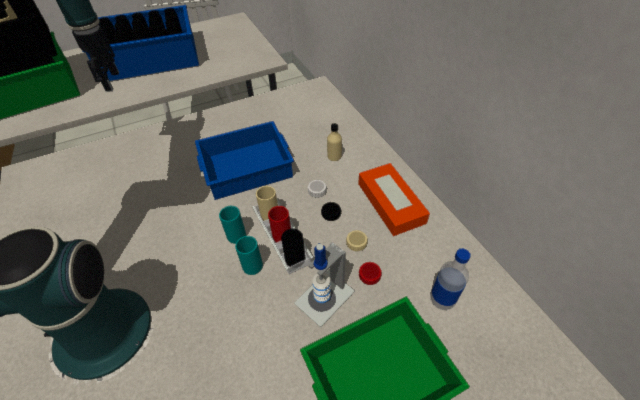

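View pics/wrist0.png

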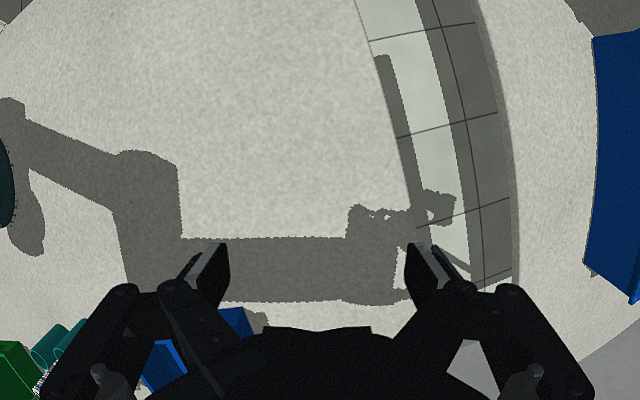

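Scene: black/red/ivory canisters in the rack at (342,210), (367,225), (393,240), and two turquoise look-alikes behind it. Caps are red (270,227), ivory (286,247), black (322,269) and white (351,293); the brush is at (306,150), the green tub at left and the blue tub at right. Side view: brush grip (320,258), cans (266,197), (279,222), (293,244), caps (370,272), (357,240), (331,211), (317,188). The wrist sees mostly bare table.

```bash
cat > m.py <<'E'
from h import *
def blobs(f,lo,hi,amin=25,box=None):
    im=cv2.imread('pics/'+f); h=cv2.cvtColor(im,cv2.COLOR_BGR2HSV); m=cv2.inRange(h,np.array(lo),np.array(hi))
    n,l,s,c=cv2.connectedComponentsWithStats(m)
    return [(c[i].round(1).tolist(),s[i].tolist()) for i in range(1,n) if s[i][4]>=amin]
E
python3 - <<'E'
from m import *
Z={'red':((0,150,60),(4,255,255)),'red2':((172,150,60),(180,255,255)),'ivory':((18,60,90),(30,160,255)),'black':((0,0,0),(180,120,45)),'blue':((100,150,50),(125,255,255)),'green':((55,150,40),(75,255,255)),'white':((0,0,190),(180,40,255)),'turq':((85,100,50),(97,255,255)),'orange':((4,180,100),(12,255,255))}
for f in('scene0.png','side0.png'):
    for k,(a,b) in Z.items(): print(f[:5],k,[x for x in blobs(f,a,b,40) if x[0][1]>110 or f[1]=='i'])
E
python3 - <<'E'
from h import *
P=lambda *a:np.round(onz(*a),3)
print('caps side',P('side',370,272.5,.011),P('side',357,240.5,.011),P('side',331,211.5,.011),P('side',317,188.5,.011))
print('caps scene',P('scene',270,227,.011),P('scene',286,247,.011),P('scene',322,270,.011),P('scene',351,294,.011))
T=lambda a,b:np.round(tri(ray('side',*a),ray('scene',*b)),3)
print('brush top',T((320,246),(306,141)))
print('can tops z.103', [P('side',*p,.103) for p in((266,191),(279,212),(292,235))],[P('scene',*p,.103) for p in((393,227),(367,213),(342,201))])
print('turq z.1', [P('side',*p,.1) for p in((232,213),(247,244))])
print('blue rim', [P('side',*p,.075) for p in((197,138),(276,124),(292,160),(207,181))],[P('scene',*p,.075) for p in((397,291),(472,242),(559,293),(483,351))])
print('green rim', [P('side',*p,.075) for p in((303,350),(405,300),(466,382))],[P('scene',*p,.075) for p in((209,164),(283,151))])
print('stand base', [P('side',*p,.008) for p in((296,299),(322,322),(352,290))])
print('water',P('side',447,300,.0),P('scene',203,222,0),'pump',P('side',334,158,0),P('scene',349,370,0))
E
```

```text
scene red [([366.6, 230.6], [356, 219, 20, 23, 134])]
scene red2 [([365.4, 222.9], [355, 208, 22, 35, 364]), ([269.6, 226.7], [261, 220, 18, 15, 151])]
scene ivory [([548.8, 125.5], [517, 112, 65, 29, 656]), ([588.3, 135.9], [578, 127, 25, 20, 234]), ([610.9, 142.3], [600, 133, 25, 20, 231]), ([632.4, 151.0], [625, 142, 15, 18, 169]), ([391.5, 238.1], [380, 220, 25, 40, 749]), ([285.8, 247.5], [275, 238, 22, 20, 346]), ([349.5, 348.4], [337, 324, 27, 50, 1134])]
scene black [([437.2, 111.9], [428, 97, 20, 31, 494]), ([105.7, 172.6], [101, 164, 9, 16, 46]), ([341.8, 210.8], [333, 195, 19, 34, 548]), ([151.6, 304.2], [128, 254, 42, 88, 738]), ([321.8, 269.8], [311, 260, 22, 20, 365]), ([351.3, 317.7], [346, 311, 12, 14, 120])]
scene blue [([305.1, 152.5], [302, 142, 8, 21, 112]), ([193.4, 164.3], [189, 161, 10, 8, 61]), ([202.9, 211.9], [191, 200, 24, 24, 408]), ([474.5, 304.0], [395, 239, 168, 141, 13166])]
scene green [([252.7, 178.8], [207, 149, 90, 63, 3505])]
scene white [([351.0, 289.6], [339, 281, 25, 18, 111])]
scene turq [([378.5, 201.6], [369, 187, 19, 38, 449]), ([412.1, 220
[... 2364 characters left out ...]
z.1 [array([0.37 , 0.121, 0.1  ]), array([0.373, 0.01 , 0.1  ])]
blue rim [array([0.365, 0.497, 0.075]), array([0.618, 0.446, 0.075]), array([0.597, 0.26 , 0.075]), array([0.343, 0.292, 0.075])] [array([0.611, 0.27 , 0.075]), array([0.355, 0.286, 0.075]), array([0.375, 0.484, 0.075]), array([0.61 , 0.451, 0.075])]
green rim [array([ 0.393, -0.274,  0.075]), array([ 0.641, -0.276,  0.075]), array([ 0.649, -0.472,  0.075])] [array([ 0.627, -0.501,  0.075]), array([ 0.382, -0.427,  0.075])]
stand base [array([ 0.434, -0.131,  0.008]), array([ 0.465, -0.212,  0.008]), array([ 0.567, -0.171,  0.008])]
water [ 0.763 -0.296  0.   ] [ 0.753 -0.312  0.   ] pump [0.751 0.281 0.   ] [0.765 0.295 0.   ]
```

```bash
python3 -c "
import cv2
a=cv2.imread('pics/side0.png')[150:330,200:400];b=cv2.imread('pics/scene0.png')[130:310,250:450]
cv2.imwrite('pics/c0.png',cv2.resize(cv2.hconcat([a,b]),(800,360),interpolation=2))"
```

```text
(no output)
```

View pics/c0.png

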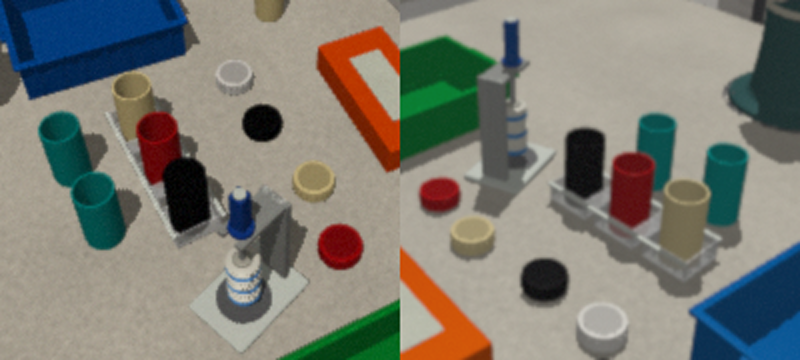

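Close-up: the brush hangs in the fork, whose slot opens towards the robot side (stand x at about 21°). Three canisters stand in the rack at y ≈ 0.150, 0.067 and -0.016, with the turquoise ones behind. Next I move over the brush for a closer look.

>>> jog_arm(turn=[[0,0,0.1145],[0,0,0.1145],[0,0,0.1145],[0,0,0.1145],[0,0,0.1145],[0,0,0.1145],[0,0,0.1145],[0,0,0.1145],[0,0,0],[0,0,0],[0,0,0],[0,0,0],[0,0,0],[0,0,0],[0,0,0],[0,0,0],[0,0,0],[0,0,0]], delta_pos=[[0,0,-0.01],[0,0,-0.01],[0,0,-0.01],[0,0,-0.01],[0,0,-0.01],[0,0,-0.01],[0,0,-0.01],[0,0,-0.01],[-0.039,0,0],[-0.039,0,0],[-0.039,0,0],[-0.039,0,0],[-0.039,0,0],[-0.039,0,0],[-0.039,0,0],[-0.039,0,0],[-0.039,0,0],[-0.039,0,0]], gripper=[0.085,0.085,0.085,0.085,0.085,0.085,0.085,0.085,0.085,0.085,0.085,0.085,0.085,0.085,0.085,0.085,0.085,0.085])

```text
time: 1.65
tool_pos: [0.332, 0.2807, 0.3111]
tcp_rot: [1.78, 2.588, 0.0]
wrist_force: [1.5, 0.5, 0.5]
width: 0.998
grip_force: 0.0
```

>>> jog_arm(turn=[[0,0,0],[0,0,0],[0,0,0],[0,0,0],[0,0,0],[0,0,0],[0,0,0],[0,0,0],[0,0,0],[0,0,0],[0,0,0],[0,0,0],[0,0,0],[0,0,0]], delta_pos=[[-0.039,0,0],[-0.039,0,0],[-0.039,0,0],[-0.039,0,0],[-0.039,0,0],[-0.039,0,0],[-0.039,0,0],[-0.039,0,0],[-0.039,0,0],[-0.039,0,0],[-0.039,0,0],[-0.037,0,0],[0,0,0],[0,0,0]], gripper=[0.085,0.085,0.085,0.085,0.085,0.085,0.085,0.085,0.085,0.085,0.085,0.085,0.085,0.085])

```text
time: 2.82
tool_pos: [0.4983, -0.1544, 0.3104]
tcp_rot: [-1.785, -2.583, 0.001]
wrist_force: [-0.3, -0.5, -0.3]
width: 0.992
grip_force: 0.0
```

```bash
cat >> h.py <<'E'
def pose():
    s=read_state(); R=Ro.from_rotvec(s['tcp_rot']).as_matrix()
    return np.array(s['tool_pos']),np.degrees(np.arctan2(R[1,1],R[0,1])),R,s
def go(X,psi=None):
    """tool-frame delta to world X (after turning to psi if given)"""
    p,ps,R,s=pose(); 
    tz=0 if psi is None else np.radians(ps-psi)
    if psi is not None: R=R@Ro.from_rotvec([0,0,tz]).as_matrix()
    print('t%.1f'%s['time'],'at',p.round(4),'psi %.1f'%ps,'w %.3f'%s['width'],'F',np.round(s['wrist_force'],1),'turnz %.3f'%tz,'delta',(R.T@(np.array(X)-p)).round(4))
E
python3 - <<'E'
from h import *
s=read_state(); snap('wrist','w1.png'); p,ps,R,_=pose(); print(p.round(4),ps,s['time'],R.round(3).tolist())
for X in [(.494,-.155,.23),(.494,-.155,.166),(.48,-.016,.103)]: print(proj('wrist',X,s).round(1))
E
```

```text
[ 0.4981 -0.1531  0.3106] 20.808728804878495 2.8167 [[-0.355, 0.935, -0.002], [0.935, 0.355, 0.001], [0.002, -0.001, -1.0]]
[313.  200.1]
[313.9 180.9]
[346.7  51.5]
```

View pics/w1.png

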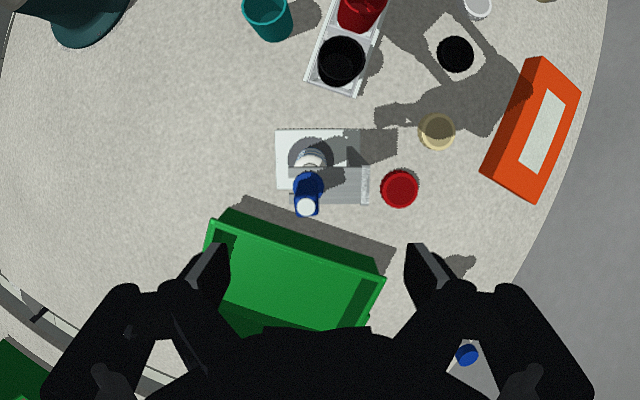

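The wrist view shows the brush's white end at (306,206), the blue grip above it, and the base edges parallel to the image axes, so the tool y matches stand x. The black can mouth is near (341,57) and the red cap at (399,188).

```bash
python3 - <<'E'
from h import *
p,ps,R,s=pose()
f=lambda u,v,z:onz('wrist',u,v,z,s).round(4)
im=cv2.imread('pics/w1.png'); h=cv2.cvtColor(im,cv2.COLOR_BGR2HSV)
m=cv2.inRange(h[165:225,285:335],np.array((100,100,40)),np.array((125,255,255)))
w=cv2.inRange(h[190:225,290:325],np.array((0,0,180)),np.array((180,70,255)))
c,_=cv2.findContours(w,0,2); c=max(c,key=cv2.contourArea); M=cv2.moments(c); u,v=M['m10']/M['m00']+290,M['m01']/M['m00']+190
print('white',u,v,cv2.boundingRect(c),cv2.minAreaRect(c),f(u,v,.23))
print('base',f(275,130,.008),f(352,128,.008),f(276,203,.008), 'collar',f(311,160,.172))
print('black can',f(341,57,.103),'can outer?','redcap',f(399,188,.011),'ivcap',f(437,131,.011))
cv2.imwrite('pics/c1.png',cv2.resize(im[120:220,260:380],None,fx=5,fy=5,interpolation=2))
E
```

```text
white 305.5265068990559 206.75744371822805 (7, 8, 18, 18) ((15.5, 16.5), (17.0, 17.0), 0.0) [ 0.4903 -0.1607  0.23  ]
base [ 0.4258 -0.1378  0.008 ] [ 0.5286 -0.0958  0.008 ] [ 0.4634 -0.2414  0.008 ] collar [ 0.4838 -0.1348  0.172 ]
black can [ 0.4759 -0.0231  0.103 ] can outer? redcap [ 0.629  -0.1521  0.011 ] ivcap [ 0.6495 -0.0495  0.011 ]
```

View pics/c1.png

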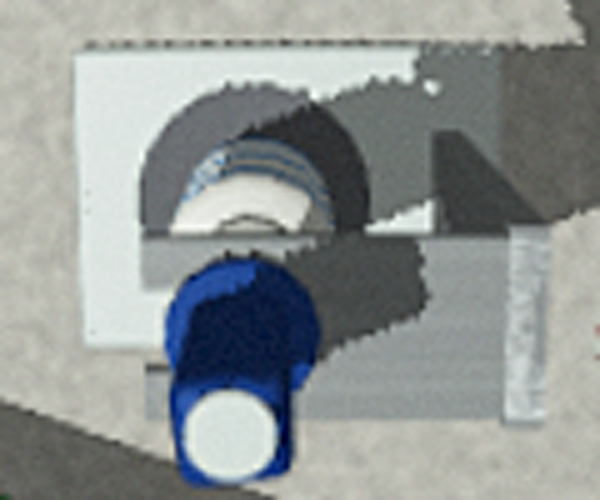

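The end face and base corner agree: the brush axis is at (0.491, -0.160) and the stand yaw about 22°. I'll grasp now.

>>> jog_arm(turn=[[0,0,-0.018],[0,0,0],[0,0,0],[0,0,0],[0,0,0],[0,0,0],[0,0,0],[0,0,0],[0,0,0],[0,0,0],[0,0,0],[0,0,0],[0,0,0],[0,0,0],[0,0,0],[0,0,0]], delta_pos=[[-0.004,-0.0095,0],[0,0,0.03],[0,0,0.03],[0,0,0.03],[0,0,0.025],[0,0,0.015],[0,0,0],[0,0,0],[0,0,0],[0,0,0],[0,0,0],[0,0,0],[0,0,0],[0,0,0],[0,0,0],[0,0,0]], gripper=[0.085,0.085,0.085,0.085,0.085,0.085,0.085,0.01,0.01,0.01,0.01,0.01,0.01,0.01,0.01,0.01], grip_force=70)

```text
time: 4.2
tool_pos: [0.4918, -0.1602, 0.1827]
tcp_rot: [1.757, 2.602, 0.001]
wrist_force: [-1.0, 0.2, 5.4]
width: 0.208
grip_force: 68.7
```

```bash
python3 -c "
from h import *
go((.491,-.16,.181)); s=read_state(); print(s['grip_force']); snap('side','s2.png'); print('grip px',proj('side',(.491,-.16,.2)),'can ivory',proj('side',(.478,.15,.103)))"
```

```text
t4.2 at [ 0.4918 -0.1602  0.1827] psi 21.9 w 0.208 F [-1.   0.2  5.4] turnz 0.000 delta [ 0.0005 -0.0006  0.0017]
68.74817976728082
grip px [320.03715503 255.92391882] can ivory [266.8531164  190.88122548]
```

Gripped: width 0.208 is about 18 mm. Now lift, draw out, raise and move towards the cans for a wrist measurement.

>>> jog_arm(turn=[[0,0,0],[0,0,0],[0,0,0],[0,0,0],[0,0,0],[0,0,0],[0,0,0],[0,0,0],[0,0,0],[0,0,0],[0,0,0],[0,0,0],[0,0,0],[0,0,0],[0,0,0],[0,0,0]], delta_pos=[[0,0,-0.007],[0,0,-0.007],[0,-0.02,0],[0,-0.025,0],[0,-0.03,0],[0,0,0],[0,0,-0.03],[0,0,-0.035],[0,0,-0.035],[0,0,0],[0.035,0.015,0],[0.035,0.015,0],[0.035,0.02,0],[0,0,0],[0,0,0],[0,0,0]], gripper=[0.01,0.01,0.01,0.01,0.01,0.01,0.01,0.01,0.01,0.01,0.01,0.01,0.01,0.01,0.01,0.01])

```text
time: 5.58
tool_pos: [0.4288, -0.0717, 0.2954]
tcp_rot: [1.756, 2.605, -0.001]
wrist_force: [-0.1, 0.2, -1.0]
width: 0.202
grip_force: 68.8
```

```bash
python3 - <<'E'
from h import *
go((.478,.15,.30)); p,ps,R,s=pose(); im=snap('wrist','w3.png')
for n,X in dict(i=(.478,.15,.103),r=(.481,.067,.103),b=(.483,-.018,.103),tip=p+np.array([0,0,-.163])).items(): print(n,proj('wrist',X,s).round(1))
s2=snap('side','s3.png'); b=np.vstack([cv2.imread('pics/w3.png'),cv2.imread('pics/side0.png')*0])[:400]
sd=cv2.imread('pics/s3.png')[120:345,150:430]
cv2.imwrite('pics/c3.png',np.vstack([cv2.resize(b,(640,400)),cv2.copyMakeBorder(cv2.resize(sd,(249,200)),0,0,0,391,0)]))
E
```

```text
t5.6 at [ 0.4288 -0.0717  0.2954] psi 22.0 w 0.202 F [-0.1  0.2 -1. ] turnz 0.000 delta [ 0.187   0.1288 -0.0047]
i [432.1  12.7]
r [409.6  75.9]
b [381.8 146. ]
tip [318.2 177.4]
```

View pics/c3.png

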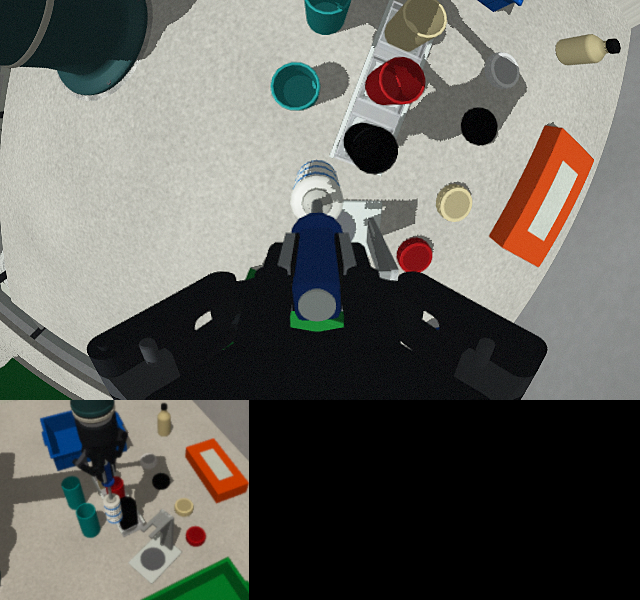

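Brush held upright. The red mouth is centred near (402,80), the ivory mouth near (424,18) and the black can around (372,148).

```bash
python3 - <<'E'
from h import *
p,ps,R,s=pose()
for n,(u,v) in dict(r=(402,80.5),i=(424.5,17.5),b=(373,148)).items(): print(n,onz('wrist',u,v,.103,s).round(4))
# rim fits in wrist & fixed views: bounding of colour blobs upper part
im=cv2.imread('pics/side0.png'); 
for nm,lo,hi,bx in (('red',(0,150,40),(6,255,255),(262,200,296,245)),):
    pass
for n,us in dict(side=[(266,191),(279,212.5),(292,235)],scene=[(393,227),(367,213),(342,201.5)]).items(): print(n,[onz(n,*u,.103).round(3) for u in us])
d=cv2.imread('pics/side0.png')[180:270,245:315]; e=cv2.imread('pics/w3.png')[0:180,330:460]; g=cv2.imread('pics/scene0.png')[190:265,325:410]
z=lambda a,k:cv2.resize(a,None,fx=k,fy=k,interpolation=2)
c=np.zeros((560,800,3),np.uint8); D=z(d,4);E=z(e,3);G=z(g,3); c[:360,:280]=D; c[:540,290:680]=E
cv2.imwrite('pics/c4.png',c)
E
```

```text
r [0.4752 0.0573 0.103 ]
i [0.4722 0.1385 0.103 ]
b [ 0.4747 -0.0251  0.103 ]
side [array([0.476, 0.151, 0.103]), array([0.479, 0.064, 0.103]), array([ 0.481, -0.017,  0.103])]
scene [array([0.48 , 0.149, 0.103]), array([0.482, 0.068, 0.103]), array([ 0.492, -0.012,  0.103])]
```

View pics/c4.png

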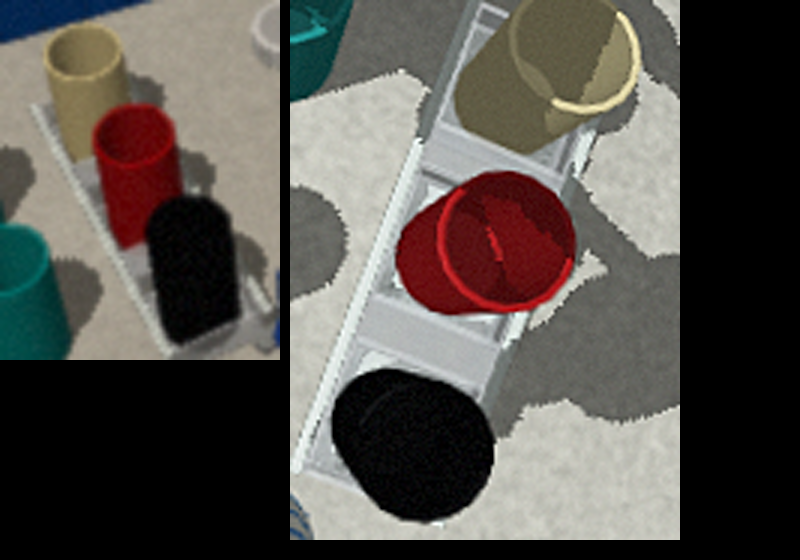

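>>> jog_arm(turn=[[0,0,0],[0,0,0],[0,0,0],[0,0,0],[0,0,0],[0,0,0],[0,0,0],[0,0,0],[0,0,0]], delta_pos=[[0.03,0.02,0],[0.03,0.02,0],[0.03,0.02,0],[0.03,0.02,0],[0.03,0.02,0],[0.03,0.02,0],[0,0,0],[0,0,0.01],[0,0,0]], gripper=[0.01,0.01,0.01,0.01,0.01,0.01,0.01,0.01,0.01])

```text
time: 6.43
tool_pos: [0.4719, 0.1385, 0.2829]
tcp_rot: [-1.758, -2.601, 0.005]
wrist_force: [0.1, -0.8, -1.8]
width: 0.212
grip_force: 49.1
```

```bash
python3 - <<'E'
from h import *
go((.473,.141,.295)); p,ps,R,s=pose(); im=snap('wrist','w5.png')
snap('side','s5.png');snap('scene','e5.png')
for X in((.473,.141,.103),(.476,.059,.103),p+[0,0,-.163]): print(proj('wrist',X,s).round(1),proj('side',X).round(1),proj('scene',X).round(1))
w=cv2.imread('pics/w5.png')[60:330,180:460];a=cv2.imread('pics/s5.png')[140:260,220:320];b=cv2.imread('pics/e5.png')[140:260,340:440]
c=np.zeros((600,800,3),np.uint8); c[:540,:560][:,:]=cv2.resize(w,(560,540),interpolation=2); c[:288,560:]=cv2.resize(a,(240,288),interpolation=2); c[288:576,560:]=cv2.resize(b,(240,288),interpolation=2)
cv2.imwrite('pics/c5.png',c)
E
```

```text
t6.4 at [0.4719 0.1385 0.2829] psi 21.9 w 0.212 F [ 0.1 -0.8 -1.8] turnz 0.000 delta [ 0.0019  0.0019 -0.0121]
[320.5 172.2] [266.3 193.7] [392.4 224.4]
[296.  238.7] [278.7 214.3] [366.1 210.6]
[318.8 177.4] [265.4 190.2] [392.6 217.9]
```

View pics/c5.png

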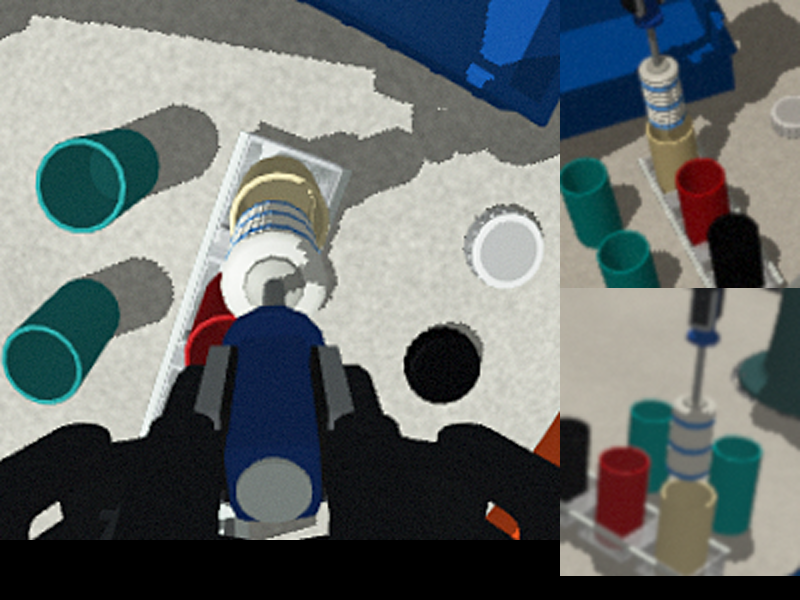

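The ivory rim is centred at image (319,170) and the prediction was (320.5,172), so the brush is right above the mouth. The handle end is still at (317,305), so it has not slipped. First stroke down.

>>> jog_arm(turn=[[0,0,0],[0,0,0],[0,0,0],[0,0,0],[0,0,0],[0,0,0],[0,0,0],[0,0,0],[0,0,0],[0,0,0]], delta_pos=[[0.002,0.002,0],[0,0,0],[0,0,0.02],[0,0,0.025],[0,0,0.025],[0,0,0.02],[0,0,0.015],[0,0,0.005],[0,0,0],[0,0,0]], gripper=[0.01,0.01,0.01,0.01,0.01,0.01,0.01,0.01,0.01,0.01], grip_force=100)

```text
time: 7.42
tool_pos: [0.4742, 0.1425, 0.176]
tcp_rot: [1.758, 2.603, 0.001]
wrist_force: [0.1, 0.3, -1.0]
width: 0.197
grip_force: 97.6
```

>>> jog_arm(turn=[[0,0,0],[0,0,0],[0,0,0]], delta_pos=[[0,0,0.002],[0,0,0],[0,0,0]], gripper=[0.01,0.01,0.01])

```text
time: 7.67
tool_pos: [0.4744, 0.1427, 0.1744]
tcp_rot: [1.757, 2.603, 0.002]
wrist_force: [0.1, -0.3, -1.4]
width: 0.198
grip_force: 97.6
```

>>> jog_arm(turn=[[0,0,0],[0,0,0],[0,0,0]], delta_pos=[[0,0,0.002],[0,0,0],[0,0,0]], gripper=[0.01,0.01,0.01])

```text
time: 7.92
tool_pos: [0.4736, 0.1426, 0.1713]
tcp_rot: [-1.758, -2.604, 0.0]
wrist_force: [-0.5, -0.3, -0.3]
width: 0.199
grip_force: 97.6
```

>>> jog_arm(turn=[[0,0,0],[0,0,0],[0,0,0]], delta_pos=[[0,0,0.002],[0,0,0],[0,0,0]], gripper=[0.01,0.01,0.01])

```text
time: 8.17
tool_pos: [0.4741, 0.1427, 0.1698]
tcp_rot: [1.758, 2.603, 0.001]
wrist_force: [0.0, 0.1, 2.6]
width: 0.198
grip_force: 98.1
```

>>> jog_arm(turn=[[0,0,0],[0,0,0],[0,0,0]], delta_pos=[[0,0,0.001],[0,0,0],[0,0,0]], gripper=[0.01,0.01,0.01])

```text
time: 8.42
tool_pos: [0.4744, 0.1429, 0.1698]
tcp_rot: [1.758, 2.603, 0.002]
wrist_force: [-1.4, -0.1, 7.3]
width: 0.198
grip_force: 98.8
```

Contact at TCP z = 0.170, as expected. Second ivory stroke, then over red.

>>> jog_arm(turn=[[0,0,0],[0,0,0],[0,0,0],[0,0,0],[0,0,0],[0,0,0],[0,0,0],[0,0,0],[0,0,0],[0,0,0],[0,0,0],[0,0,0],[0,0,0]], delta_pos=[[0,0,-0.02],[0,0,-0.03],[0,0,-0.03],[0,0,-0.02],[0,0,0],[0,0,0],[0,0,0.02],[0,0,0.03],[0,0,0.03],[0,0,0.015],[0,0,0.005],[0,0,0],[0,0,0]], gripper=[0.01,0.01,0.01,0.01,0.01,0.01,0.01,0.01,0.01,0.01,0.01,0.01,0.01])

```text
time: 9.5
tool_pos: [0.4714, 0.1422, 0.1684]
tcp_rot: [-1.756, -2.6, 0.007]
wrist_force: [-7.0, -1.3, 16.0]
width: 0.199
grip_force: 97.6
```

>>> jog_arm(turn=[[0,0,0],[0,0,0],[0,0,0],[0,0,0],[0,0,0],[0,0,0],[0,0,0],[0,0,0],[0,0,0],[0,0,0],[0,0,0],[0,0,0],[0,0,0]], delta_pos=[[0,0,-0.02],[0,0,-0.03],[0,0,-0.03],[0,0,-0.03],[0,0,-0.02],[0,0,0],[0,0,0],[-0.02,-0.0075,0],[-0.02,-0.0075,0],[-0.02,-0.0075,0],[-0.0185,-0.007,0],[0,0,0],[0,0,0]], gripper=[0.01,0.01,0.01,0.01,0.01,0.01,0.01,0.01,0.01,0.01,0.01,0.01,0.01])

```text
time: 10.58
tool_pos: [0.4741, 0.058, 0.2948]
tcp_rot: [-1.758, -2.598, 0.005]
wrist_force: [-0.6, 0.9, -0.9]
width: 0.2
grip_force: 97.7
```

```bash
python3 - <<'E'
from h import *
go((.476,.059,.295)); p,ps,R,s=pose(); im=snap('wrist','w6.png')
snap('side','s6.png')
for X in((.476,.059,.103),(.477,-.024,.103),p+[0,0,-.163]): print(proj('wrist',X,s).round(1),proj('side',X).round(1))
w=cv2.imread('pics/w6.png')[60:330,180:460];a=cv2.imread('pics/s6.png')[140:280,220:320]
c=np.zeros((540,800,3),np.uint8); c[:,:560]=cv2.resize(w,(560,540),interpolation=2); c[:336,560:]=cv2.resize(a,(240,336),interpolation=2)
cv2.imwrite('pics/c6.png',c)
E
```

```text
t10.6 at [0.4741 0.058  0.2948] psi 21.8 w 0.200 F [-0.6  0.9 -0.9] turnz 0.000 delta [ 0.0002  0.0022 -0.0002]
[320.9 172. ] [278.7 214.3]
[295.3 236.5] [291.7 237.7]
[319.  177.8] [276.8 207.7]
```

View pics/c6.png

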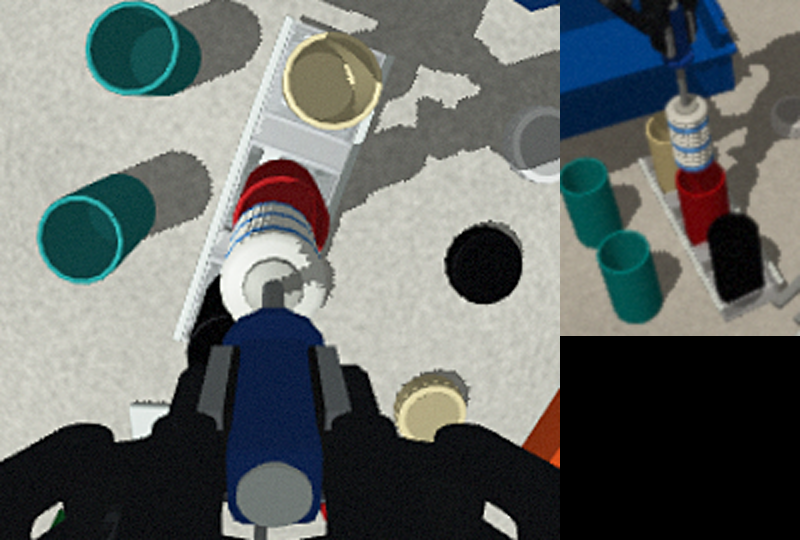

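Red rim centred at image x≈320.5, directly below; the ivory can stands undisturbed. Red strokes.

>>> jog_arm(turn=[[0,0,0],[0,0,0],[0,0,0],[0,0,0],[0,0,0],[0,0,0],[0,0,0],[0,0,0],[0,0,0],[0,0,0]], delta_pos=[[0,0.002,0],[0,0,0],[0,0,0.02],[0,0,0.03],[0,0,0.03],[0,0,0.025],[0,0,0.015],[0,0,0.005],[0,0,0],[0,0,0]], gripper=[0.01,0.01,0.01,0.01,0.01,0.01,0.01,0.01,0.01,0.01])

```text
time: 11.52
tool_pos: [0.4781, 0.0599, 0.174]
tcp_rot: [1.757, 2.604, 0.001]
wrist_force: [0.6, -0.2, -0.3]
width: 0.195
grip_force: 97.7
```

>>> jog_arm(turn=[[0,0,0],[0,0,0],[0,0,0]], delta_pos=[[0,0,0.001],[0,0,0],[0,0,0]], gripper=[0.01,0.01,0.01])

```text
time: 11.77
tool_pos: [0.4785, 0.0596, 0.1737]
tcp_rot: [1.757, 2.602, 0.002]
wrist_force: [0.3, 0.0, -0.3]
width: 0.197
grip_force: 97.7
```

>>> jog_arm(turn=[[0,0,0],[0,0,0],[0,0,0]], delta_pos=[[0,0,0.003],[0,0,0],[0,0,0]], gripper=[0.01,0.01,0.01])

```text
time: 12.02
tool_pos: [0.4774, 0.0594, 0.1693]
tcp_rot: [-1.758, -2.603, 0.0]
wrist_force: [-0.5, 0.6, -0.7]
width: 0.194
grip_force: 97.7
```

>>> jog_arm(turn=[[0,0,0],[0,0,0],[0,0,0]], delta_pos=[[0,0,0.0015],[0,0,0],[0,0,0]], gripper=[0.01,0.01,0.01])

```text
time: 12.27
tool_pos: [0.4779, 0.0595, 0.1685]
tcp_rot: [1.758, 2.603, 0.001]
wrist_force: [-0.3, -0.3, 4.0]
width: 0.198
grip_force: 98.4
```

Floor touched in red. Second red stroke, then over black.

>>> jog_arm(turn=[[0,0,0],[0,0,0],[0,0,0],[0,0,0],[0,0,0],[0,0,0],[0,0,0],[0,0,0],[0,0,0],[0,0,0],[0,0,0],[0,0,0],[0,0,0]], delta_pos=[[0,0,-0.02],[0,0,-0.03],[0,0,-0.03],[0,0,-0.02],[0,0,0],[0,0,0],[0,0,0.02],[0,0,0.03],[0,0,0.03],[0,0,0.015],[0,0,0.006],[0,0,0],[0,0,0]], gripper=[0.01,0.01,0.01,0.01,0.01,0.01,0.01,0.01,0.01,0.01,0.01,0.01,0.01])

```text
time: 13.35
tool_pos: [0.4753, 0.0592, 0.1676]
tcp_rot: [-1.755, -2.6, 0.006]
wrist_force: [-8.9, -1.8, 20.1]
width: 0.199
grip_force: 101.0
```

>>> jog_arm(turn=[[0,0,0],[0,0,0],[0,0,0],[0,0,0],[0,0,0],[0,0,0],[0,0,0],[0,0,0],[0,0,0],[0,0,0],[0,0,0],[0,0,0],[0,0,0]], delta_pos=[[0,0,-0.02],[0,0,-0.03],[0,0,-0.03],[0,0,-0.03],[0,0,-0.016],[0,0,0],[0,0,0],[-0.02,-0.0075,0],[-0.02,-0.0075,0],[-0.02,-0.0075,0],[-0.0175,-0.0085,0],[0,0,0],[0,0,0]], gripper=[0.01,0.01,0.01,0.01,0.01,0.01,0.01,0.01,0.01,0.01,0.01,0.01,0.01])

```text
time: 14.43
tool_pos: [0.4761, -0.0244, 0.2893]
tcp_rot: [-1.758, -2.597, 0.004]
wrist_force: [-0.4, 0.8, -1.1]
width: 0.199
grip_force: 97.9
```

```bash
python3 - <<'E'
from h import *
go((.478,-.0245,.1685)); p,ps,R,s=pose(); im=snap('wrist','w7.png')
for X in((.478,.0595,.103),(.478,-.0245,.103),p+[0,0,-.161]): print(proj('wrist',X,s).round(1))
b=cv2.inRange(cv2.cvtColor(cv2.imread('pics/w7.png'),cv2.COLOR_BGR2GRAY),0,35)
for v in (150,156,162,168): 
    r=np.where(b[v,260:380])[0]+260; print(v,r.min() if len(r) else None,r.max() if len(r) else None)
r=cv2.cvtColor(cv2.imread('pics/w7.png'),cv2.COLOR_BGR2HSV)[60:140,310:390]; m=cv2.inRange(r,np.array((0,120,40)),np.array((6,255,255)))|cv2.inRange(r,np.array((170,120,40)),np.array((180,255,255))); print(cv2.boundingRect(m))
E
```

```text
t14.4 at [ 0.4761 -0.0244  0.2893] psi 21.8 w 0.199 F [-0.4  0.8 -1.1] turnz 0.000 delta [-0.0012  0.0024  0.1208]
[350.3 102.2]
[320.5 174. ]
[318.9 178.4]
150 304 335
156 301 337
162 299 340
168 297 343
(12, 17, 51, 50)
```

Black can lies at image x≈320 as predicted. Black strokes.

>>> jog_arm(turn=[[0,0,0],[0,0,0],[0,0,0],[0,0,0],[0,0,0],[0,0,0],[0,0,0],[0,0,0],[0,0,0],[0,0,0]], delta_pos=[[0,0.002,0],[0,0,0],[0,0,0.02],[0,0,0.03],[0,0,0.03],[0,0,0.025],[0,0,0.013],[0,0,0.004],[0,0,0],[0,0,0]], gripper=[0.01,0.01,0.01,0.01,0.01,0.01,0.01,0.01,0.01,0.01])

```text
time: 15.32
tool_pos: [0.4803, -0.0228, 0.1716]
tcp_rot: [1.756, 2.603, 0.001]
wrist_force: [0.3, 1.0, -0.8]
width: 0.194
grip_force: 98.1
```

>>> jog_arm(turn=[[0,0,0],[0,0,0],[0,0,0]], delta_pos=[[0,0,0.002],[0,0,0],[0,0,0]], gripper=[0.01,0.01,0.01])

```text
time: 15.57
tool_pos: [0.4803, -0.0233, 0.1698]
tcp_rot: [1.757, 2.602, 0.001]
wrist_force: [0.2, 0.4, -0.7]
width: 0.194
grip_force: 98.1
```

>>> jog_arm(turn=[[0,0,0],[0,0,0],[0,0,0]], delta_pos=[[0,0,0.002],[0,0,0],[0,0,0]], gripper=[0.01,0.01,0.01])

```text
time: 15.82
tool_pos: [0.4804, -0.0234, 0.1676]
tcp_rot: [1.757, 2.602, 0.002]
wrist_force: [0.7, 0.2, 2.8]
width: 0.198
grip_force: 98.5
```

>>> jog_arm(turn=[[0,0,0],[0,0,0],[0,0,0]], delta_pos=[[0,0,0.0015],[0,0,0],[0,0,0]], gripper=[0.01,0.01,0.01])

```text
time: 16.07
tool_pos: [0.4808, -0.0234, 0.1676]
tcp_rot: [1.757, 2.602, 0.002]
wrist_force: [-2.5, 0.3, 10.3]
width: 0.199
grip_force: 99.6
```

>>> jog_arm(turn=[[0,0,0],[0,0,0],[0,0,0],[0,0,0],[0,0,0],[0,0,0],[0,0,0],[0,0,0],[0,0,0],[0,0,0],[0,0,0],[0,0,0],[0,0,0]], delta_pos=[[0,0,-0.02],[0,0,-0.03],[0,0,-0.03],[0,0,-0.02],[0,0,0],[0,0,0],[0,0,0.02],[0,0,0.03],[0,0,0.03],[0,0,0.015],[0,0,0.005],[0,0,0],[0,0,0]], gripper=[0.01,0.01,0.01,0.01,0.01,0.01,0.01,0.01,0.01,0.01,0.01,0.01,0.01])

```text
time: 17.15
tool_pos: [0.4774, -0.0231, 0.1667]
tcp_rot: [-1.755, -2.599, 0.005]
wrist_force: [-9.1, 0.7, 24.5]
width: 0.198
grip_force: 101.7
```

>>> jog_arm(turn=[[0,0,0],[0,0,0],[0,0,0],[0,0,0],[0,0,0],[0,0,0],[0,0,0],[0,0,0],[0,0,0],[0,0,0],[0,0,0],[0,0,0],[0,0,0],[0,0,0]], delta_pos=[[0,0,-0.02],[0,0,-0.03],[0,0,-0.03],[0,0,-0.03],[0,0,-0.018],[0,0,0],[0,0,0],[-0.0262,-0.024,0],[-0.0262,-0.024,0],[-0.0262,-0.024,0],[-0.0262,-0.024,0],[-0.0262,-0.024,0],[0,0,0],[0,0,0]], gripper=[0.01,0.01,0.01,0.01,0.01,0.01,0.01,0.01,0.01,0.01,0.01,0.01,0.01,0.01])

```text
time: 18.32
tool_pos: [0.4151, -0.1903, 0.2898]
tcp_rot: [-1.76, -2.595, 0.001]
wrist_force: [-0.2, 0.3, -1.0]
width: 0.197
grip_force: 98.3
```

```bash
python3 - <<'E'
from h import *
go((.418,-.190,.193)); p,ps,R,s=pose(); im=snap('wrist','w8.png')
for X in((.4918,-.16,.166),p+[0,0,-.161],p+[0,0,.047]): print(proj('wrist',X,s).round(1))
for X in((.4918,-.16,.166),): print(proj('side',X).round(1))
cv2.imwrite('pics/c8.png',cv2.resize(cv2.imread('pics/w8.png')[100:360,180:480],(800,600)))
E
```

```text
t18.3 at [ 0.4151 -0.1903  0.2898] psi 21.7 w 0.197 F [-0.2  0.3 -1. ] turnz 0.000 delta [-0.0012  0.0032  0.0968]
[408.5 188.2]
[318.8 178.6]
[319.7 299.2]
[320.8 264.5]
```

View pics/c8.png

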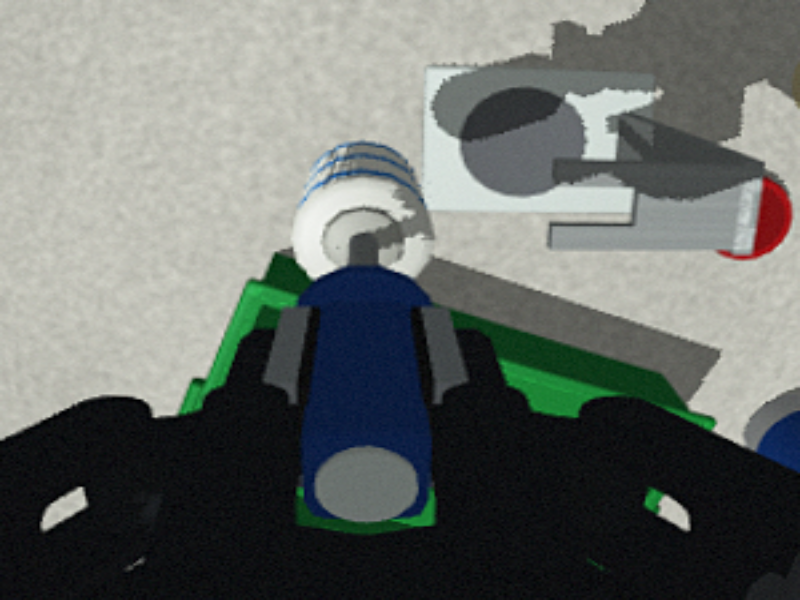

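The fork's slot runs in image rows about 180–195, centre (406,187.6), against my estimate (408.5,188.2). The brush is upright and in front of it.

```bash
python3 - <<'E'
from h import *
p,ps,R,s=pose(); X=onz('wrist',406,187.6,.166,s); print(X)
print('slot dir', [onz('wrist',180+u/2.667,100+v/2.308,.166,s).round(4) for u,v in((550,182),(634,187),(548,223),(634,222))])
for F in (X,np.array([.4918,-.16,.166])): print('tool delta of fork', (R.T@(F-p)).round(4))
E
```

```text
[ 0.49012664 -0.15932178  0.166     ]
slot dir [array([ 0.4692, -0.159 ,  0.166 ]), array([ 0.498 , -0.1494,  0.166 ]), array([ 0.4756, -0.1744,  0.166 ]), array([ 0.5045, -0.1624,  0.166 ])]
tool delta of fork [-0.0004  0.0806  0.1239]
tool delta of fork [-0.0016  0.0819  0.1239]
```

>>> jog_arm(turn=[[0,0,0],[0,0,0],[0,0,0],[0,0,0],[0,0,0],[0,0,0],[0,0,0],[0,0,0],[0,0,0],[0,0,0],[0,0,0],[0,0,0]], delta_pos=[[-0.001,0,0.03],[0,0,0.03],[0,0,0.025],[0,0,0.01],[0,0,0],[0,0.02,0],[0,0.02,0],[0,0.02,0],[0,0.015,0],[0,0.006,0],[0,0,0],[0,0,0]], gripper=[0.01,0.01,0.01,0.01,0.01,0.01,0.01,0.01,0.01,0.01,0.01,0.01])

```text
time: 19.37
tool_pos: [0.4927, -0.1601, 0.1986]
tcp_rot: [-1.756, -2.604, 0.001]
wrist_force: [0.1, -0.9, -0.5]
width: 0.201
grip_force: 98.3
```

>>> jog_arm(turn=[[0,0,0],[0,0,0],[0,0,0],[0,0,0]], delta_pos=[[0,0,0.005],[0,0,0.004],[0,0,0],[0,0,0]], gripper=[0.01,0.01,0.01,0.01])

```text
time: 19.7
tool_pos: [0.4917, -0.1604, 0.1886]
tcp_rot: [-1.758, -2.602, 0.001]
wrist_force: [-0.5, 0.5, -0.7]
width: 0.198
grip_force: 98.3
```

```bash
python3 - <<'E'
from h import *
go((.490,-.160,.181))
E
```

```text
t19.7 at [ 0.4917 -0.1604  0.1886] psi 21.9 w 0.198 F [-0.5  0.5 -0.7] turnz 0.000 delta [ 0.001  -0.0015  0.0076]
```

>>> jog_arm(turn=[[0,0,0],[0,0,0],[0,0,0],[0,0,0]], delta_pos=[[0,-0.001,0.004],[0,0,0.002],[0,0,0],[0,0,0]], gripper=[0.01,0.01,0.01,0.01])

```text
time: 20.03
tool_pos: [0.4916, -0.1606, 0.183]
tcp_rot: [-1.758, -2.603, 0.0]
wrist_force: [0.3, -0.3, -1.1]
width: 0.197
grip_force: 98.3
```

>>> jog_arm(turn=[[0,0,0],[0,0,0],[0,0,0]], delta_pos=[[0,0,0.0015],[0,0,0],[0,0,0]], gripper=[0.01,0.01,0.01])

```text
time: 20.28
tool_pos: [0.4919, -0.1606, 0.1818]
tcp_rot: [-1.758, -2.604, 0.0]
wrist_force: [-0.1, 0.4, -1.1]
width: 0.196
grip_force: 98.3
```

>>> jog_arm(turn=[[0,0,0],[0,0,0],[0,0,0],[0,0,0],[0,0,0],[0,0,0],[0,0,0],[0,0,0]], delta_pos=[[0,0,0.0015],[0,0,0],[0,0,0],[0,0,0],[0,0,0],[0,0,0],[0,0,0],[0,0,0]], gripper=[0.01,0.01,0.01,0.022,0.035,0.06,0.06,0.06])

```text
time: 20.95
tool_pos: [0.4919, -0.1607, 0.1804]
tcp_rot: [1.758, 2.603, 0.0]
wrist_force: [-0.2, -0.0, 0.7]
width: 0.707
grip_force: 0.0
```

>>> jog_arm(turn=[[0,0,0],[0,0,0],[0,0,0],[0,0,0],[0,0,0],[0,0,0],[0,0,0]], delta_pos=[[0,0,-0.02],[0,0,-0.03],[0,0,-0.035],[0,0,-0.035],[0,0,-0.035],[0,0,0],[0,0,0]], gripper=[0.06,0.06,0.06,0.085,0.085,0.085,0.085])

```text
time: 21.53
tool_pos: [0.4934, -0.1612, 0.3388]
tcp_rot: [1.754, 2.598, 0.002]
wrist_force: [0.2, -0.2, -1.5]
width: 0.996
grip_force: 0.0
```

```bash
python3 - <<'E'
from h import *
go((.478,.1425,.295),180); p,ps,R,s=pose(); im=snap('wrist','w9.png')
snap('side','s9.png')
print(proj('wrist',(.491,-.16,.23),s),proj('side',(.491,-.16,.23)))
w=cv2.imread('pics/w9.png')[0:270,200:500];a=cv2.imread('pics/s9.png')[170:340,200:400]
c=np.zeros((560,800,3),np.uint8); c[:405,:450]=cv2.resize(w,(450,405),interpolation=2); c[:297,450:]=cv2.resize(a,(350,297),interpolation=2)
cv2.imwrite('pics/c9.png',c)
E
```

```text
t21.5 at [ 0.4934 -0.1612  0.3388] psi 21.9 w 0.996 F [ 0.2 -0.2 -1.5] turnz -2.759 delta [-0.3038  0.0157  0.0429]
[315.67993581 188.5741224 ] [319.62613763 247.70516934]
```

View pics/c9.png

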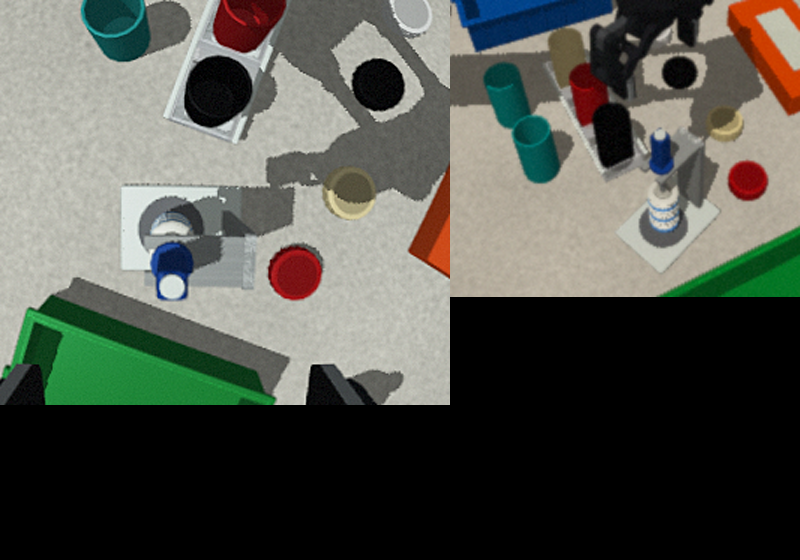

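The brush hangs properly in the fork (wrist ≈(315,190), side view agrees). The cans are intact. Now the black canister.

>>> jog_arm(turn=[[0,0,0.116],[0,0,0.116],[0,0,0.115],[0,0,0],[0,0,0],[0,0,0],[0,0,0],[0,0,0],[0,0,0],[0,0,0],[0,0,0],[0,0,0],[0,0,0],[0,0,0],[0,0,0]], delta_pos=[[0,0,0],[0,0,0],[0,0,0],[0.0345,-0.002,0],[0.0345,-0.002,0],[0.0345,-0.002,0],[0.0345,-0.0025,0],[0,0,0],[0,0,0.03],[0,0,0.035],[0,0,0.035],[0,0,0.035],[0,0,0.02],[0,0,0],[0,0,0]], gripper=[0.085,0.085,0.085,0.085,0.085,0.085,0.085,0.085,0.085,0.085,0.085,0.085,0.085,0.085,0.085])

```text
time: 22.88
tool_pos: [0.4761, -0.0232, 0.1776]
tcp_rot: [-2.178, -2.257, 0.006]
wrist_force: [0.8, 0.3, 0.1]
width: 0.997
grip_force: 0.0
```

```bash
python3 - <<'E'
from h import *
go((.4795,-.024,.055))
E
```

```text
t22.9 at [ 0.4761 -0.0232  0.1776] psi 2.1 w 0.997 F [0.8 0.3 0.1] turnz 0.000 delta [-0.001   0.0041  0.1226]
```

>>> jog_arm(turn=[[0,0,0],[0,0,0],[0,0,0],[0,0,0],[0,0,0],[0,0,0],[0,0,0],[0,0,0],[0,0,0],[0,0,0],[0,0,0],[0,0,0],[0,0,0],[0,0,0]], delta_pos=[[-0.001,0.003,0],[0,0,0.03],[0,0,0.035],[0,0,0.03],[0,0,0.02],[0,0,0.007],[0,0,0],[0,0,0],[0,0,0],[0,0,0],[0,0,0],[0,0,0],[0,0,0],[0,0,0]], gripper=[0.085,0.085,0.085,0.085,0.085,0.085,0.085,0.085,0.045,0.045,0.045,0.045,0.045,0.045], grip_force=50)

```text
time: 24.05
tool_pos: [0.4826, -0.0241, 0.0606]
tcp_rot: [2.179, 2.26, 0.002]
wrist_force: [-3.2, -0.0, 8.0]
width: 0.634
grip_force: 49.9
```

>>> jog_arm(turn=[[0,0,0],[0,0,0],[0,0,0],[0,0,0],[0,0,0],[0,0,0],[0,0,0],[0,0,0],[0,0,0],[0,0,0],[0,0,0]], delta_pos=[[0,0,-0.01],[0,0,-0.02],[0,0,-0.035],[0,0,-0.035],[0,0,-0.035],[0,0,-0.035],[0,0,-0.035],[0,0,-0.035],[0,0,-0.025],[0,0,0],[0,0,0]], gripper=[0.045,0.045,0.045,0.045,0.045,0.045,0.045,0.045,0.045,0.045,0.045])

```text
time: 24.97
tool_pos: [0.4824, -0.024, 0.3264]
tcp_rot: [2.178, 2.258, 0.006]
wrist_force: [0.2, 0.5, -1.0]
width: 0.633
grip_force: 51.8
```

```bash
python3 - <<'E'
from h import *
go((.455,-.43,.32))
E
```

```text
t25.0 at [ 0.4824 -0.024   0.3264] psi 2.1 w 0.633 F [ 0.2  0.5 -1. ] turnz 0.000 delta [-0.4047 -0.0421  0.0064]
```

>>> jog_arm(turn=[[0,0,0],[0,0,0],[0,0,0],[0,0,0],[0,0,0],[0,0,0],[0,0,0],[0,0,0],[0,0,0],[0,0,0],[0,0,0],[0,0,0],[0,0,0],[0,0,0],[0,0,0],[0,0,0],[0,0,0]], delta_pos=[[-0.039,-0.0034,0],[-0.039,-0.0034,0],[-0.039,-0.0034,0],[-0.039,-0.0034,0],[-0.039,-0.0034,0],[-0.039,-0.0034,0],[-0.039,-0.0034,0],[-0.039,-0.0034,0],[-0.039,-0.0034,0],[-0.039,-0.0034,0],[0,0,0],[0,0,0.03],[0,0,0.035],[0,0,0.035],[0,0,0.035],[0,0,0],[0,0,0]], gripper=[0.045,0.045,0.045,0.045,0.045,0.045,0.045,0.045,0.045,0.045,0.045,0.045,0.045,0.045,0.045,0.045,0.045])

```text
time: 26.38
tool_pos: [0.4591, -0.4124, 0.1841]
tcp_rot: [-2.175, -2.255, -0.0]
wrist_force: [0.2, -0.5, -1.1]
width: 0.634
grip_force: 52.2
```

```bash
python3 - <<'E'
from h import *
go((.462,-.415,.064)); p,ps,R,s=pose()
im=snap('side','s10.png'); hs=cv2.cvtColor(cv2.imread('pics/s10.png'),cv2.COLOR_BGR2HSV); m=cv2.inRange(hs,np.array((55,150,40)),np.array((75,255,255))); m[:, :200]=0
c=max(cv2.findContours(m,0,2)[0],key=cv2.contourArea); a=cv2.approxPolyDP(c,6,True)[:,0]
print([(q.tolist(),onz('side',*q,.075).round(3).tolist()) for q in a])
print(s['grip_force'])
E
```

```text
t26.4 at [ 0.4591 -0.4124  0.1841] psi 2.1 w 0.634 F [ 0.2 -0.5 -1.1] turnz 0.000 delta [-0.0035  0.0036  0.1201]
[([468, 386], [0.648, -0.479, 0.075]), ([435, 335], [0.652, -0.37, 0.075]), ([429, 349], [0.624, -0.388, 0.075]), ([408, 356], [0.577, -0.381, 0.075]), ([378, 399], [0.482, -0.422, 0.075]), ([449, 399], [0.601, -0.481, 0.075])]
52.23573208786547
```

>>> jog_arm(turn=[[0,0,0],[0,0,0],[0,0,0],[0,0,0],[0,0,0],[0,0,0],[0,0,0],[0,0,0],[0,0,0]], delta_pos=[[-0.002,0.004,0],[0,0,0.03],[0,0,0.03],[0,0,0.03],[0,0,0.018],[0,0,0.006],[0,0,0],[0,0,0],[0,0,0]], gripper=[0.045,0.045,0.045,0.045,0.045,0.045,0.045,0.045,0.045])

```text
time: 27.18
tool_pos: [0.4675, -0.4186, 0.0775]
tcp_rot: [2.177, 2.257, 0.0]
wrist_force: [0.3, -0.4, -1.0]
width: 0.637
grip_force: 52.2
```

>>> jog_arm(turn=[[0,0,0],[0,0,0],[0,0,0]], delta_pos=[[0,0,0.002],[0,0,0],[0,0,0]], gripper=[0.045,0.045,0.045])

```text
time: 27.43
tool_pos: [0.466, -0.4172, 0.0733]
tcp_rot: [2.18, 2.26, -0.0]
wrist_force: [0.1, -0.2, -0.5]
width: 0.632
grip_force: 52.2
```

>>> jog_arm(turn=[[0,0,0],[0,0,0],[0,0,0],[0,0,0]], delta_pos=[[0,0,0.005],[0,0,0.002],[0,0,0],[0,0,0]], gripper=[0.045,0.045,0.045,0.045])

```text
time: 27.77
tool_pos: [0.4652, -0.4164, 0.0647]
tcp_rot: [-2.18, -2.26, 0.0]
wrist_force: [-0.6, 0.4, -0.9]
width: 0.631
grip_force: 52.2
```

>>> jog_arm(turn=[[0,0,0],[0,0,0],[0,0,0]], delta_pos=[[0,0,0.002],[0,0,0],[0,0,0]], gripper=[0.045,0.045,0.045])

```text
time: 28.02
tool_pos: [0.4655, -0.4167, 0.0631]
tcp_rot: [-2.181, -2.261, -0.0]
wrist_force: [1.0, 0.2, -2.3]
width: 0.632
grip_force: 52.2
```

>>> jog_arm(turn=[[0,0,0],[0,0,0],[0,0,0],[0,0,0],[0,0,0],[0,0,0],[0,0,0],[0,0,0],[0,0,0],[0,0,0],[0,0,0],[0,0,0],[0,0,0]], delta_pos=[[0,0,0.001],[0,0,0],[0,0,0],[0,0,0],[0,0,-0.02],[0,0,-0.035],[0,0,-0.035],[0,0,-0.035],[0,0,-0.035],[0,0,-0.035],[0,0,-0.035],[0,0,-0.02],[0,0,0]], gripper=[0.045,0.056,0.065,0.07,0.07,0.07,0.07,0.07,0.085,0.085,0.085,0.085,0.085])

```text
time: 29.1
tool_pos: [0.4678, -0.4189, 0.3204]
tcp_rot: [2.172, 2.252, -0.0]
wrist_force: [0.8, -0.4, 0.3]
width: 0.996
grip_force: 0.0
```

>>> jog_arm(turn=[[0,0,0],[0,0,0],[0,0,0],[0,0,0],[0,0,0],[0,0,0],[0,0,0],[0,0,0],[0,0,0],[0,0,0],[0,0,0],[0,0,0],[0,0,0],[0,0,0],[0,0,0]], delta_pos=[[0.0397,0.0025,0],[0.0397,0.0025,0],[0.0397,0.0025,0],[0.0397,0.0025,0],[0.0397,0.0025,0],[0.0397,0.0025,0],[0.0397,0.0025,0],[0.0397,0.0025,0],[0.0397,0.0025,0],[0.0397,0.0025,0],[0.0397,0.0025,0],[0.0397,0.0025,0],[0,0,0],[0,0,0],[0,0,0]], gripper=[0.085,0.085,0.085,0.085,0.085,0.085,0.085,0.085,0.085,0.085,0.085,0.085,0.085,0.085,0.085])

```text
time: 30.35
tool_pos: [0.478, 0.0603, 0.3117]
tcp_rot: [-2.18, -2.262, 0.002]
wrist_force: [0.1, -1.1, -0.3]
width: 0.995
grip_force: 0.0
```

```bash
python3 - <<'E'
from h import *
go((.4785,.0595,.06)); p,ps,R,s=pose(); snap('wrist','w11.png'); snap('side','s11.png')
hs=cv2.cvtColor(cv2.imread('pics/w11.png'),cv2.COLOR_BGR2HSV)
m=cv2.inRange(hs,np.array((0,150,40)),np.array((4,255,255)))|cv2.inRange(hs,np.array((172,150,40)),np.array((180,255,255)))
n,l,st,c=cv2.connectedComponentsWithStats(m); print([ (st[i].tolist()) for i in range(1,n) if st[i][4]>60], proj('wrist',(.4785,.0595,.103),s))
E
```

```text
t30.4 at [0.478  0.0603 0.3117] psi 2.1 w 0.995 F [ 0.1 -1.1 -0.3] turnz 0.000 delta [-0.0007  0.0006  0.2517]
[[293, 139, 45, 53, 1820], [370, 268, 33, 33, 848]] [318.21797083 169.04924748]
```

>>> jog_arm(turn=[[0,0,0],[0,0,0],[0,0,0],[0,0,0],[0,0,0],[0,0,0],[0,0,0],[0,0,0],[0,0,0],[0,0,0],[0,0,0],[0,0,0],[0,0,0],[0,0,0],[0,0,0],[0,0,0],[0,0,0]], delta_pos=[[0,-0.001,0.035],[0,0,0.035],[0,0,0.035],[0,0,0.035],[0,0,0.035],[0,0,0.035],[0,0,0.03],[0,0,0.012],[0,0,0],[0,0,0],[0,0,0],[0,0,0],[0,0,0],[0,0,0],[0,0,0],[0,0,0],[0,0,0]], gripper=[0.085,0.085,0.085,0.085,0.085,0.085,0.085,0.085,0.085,0.085,0.045,0.045,0.045,0.045,0.045,0.045,0.045])

```text
time: 31.87
tool_pos: [0.4787, 0.0604, 0.0625]
tcp_rot: [2.179, 2.26, 0.003]
wrist_force: [-1.3, -0.7, 4.6]
width: 0.63
grip_force: 51.4
```

>>> jog_arm(turn=[[0,0,0],[0,0,0],[0,0,0],[0,0,0],[0,0,0],[0,0,0],[0,0,0],[0,0,0],[0,0,0],[0,0,0],[0,0,0]], delta_pos=[[0,0,-0.01],[0,0,-0.02],[0,0,-0.035],[0,0,-0.035],[0,0,-0.035],[0,0,-0.035],[0,0,-0.035],[0,0,-0.035],[0,0,-0.025],[0,0,0],[0,0,0]], gripper=[0.045,0.045,0.045,0.045,0.045,0.045,0.045,0.045,0.045,0.045,0.045])

```text
time: 32.78
tool_pos: [0.4784, 0.0605, 0.3287]
tcp_rot: [2.178, 2.258, 0.007]
wrist_force: [-0.1, -0.1, -0.9]
width: 0.625
grip_force: 52.7
```

```bash
python3 - <<'E'
from h import *
go((.465,-.328,.32))
E
```

```text
t32.8 at [0.4784 0.0605 0.3287] psi 2.1 w 0.625 F [-0.1 -0.1 -0.9] turnz 0.000 delta [-0.3878 -0.0275  0.0084]
```

>>> jog_arm(turn=[[0,0,0],[0,0,0],[0,0,0],[0,0,0],[0,0,0],[0,0,0],[0,0,0],[0,0,0],[0,0,0],[0,0,0],[0,0,0],[0,0,0],[0,0,0],[0,0,0],[0,0,0],[0,0,0]], delta_pos=[[-0.0388,-0.0028,0],[-0.0388,-0.0028,0],[-0.0388,-0.0028,0],[-0.0388,-0.0028,0],[-0.0388,-0.0028,0],[-0.0388,-0.0028,0],[-0.0388,-0.0028,0],[-0.0388,-0.0028,0],[-0.0388,-0.0028,0],[-0.0388,-0.0028,0],[0,0,0],[0,0,0.035],[0,0,0.035],[0,0,0.035],[0,0,0],[0,0,0]], gripper=[0.045,0.045,0.045,0.045,0.045,0.045,0.045,0.045,0.045,0.045,0.045,0.045,0.045,0.045,0.045,0.045])

```text
time: 34.12
tool_pos: [0.4609, -0.3261, 0.2166]
tcp_rot: [-2.175, -2.255, 0.001]
wrist_force: [-0.5, -0.2, -0.1]
width: 0.63
grip_force: 53.1
```

```bash
python3 - <<'E'
from h import *
go((.465,-.328,.065))
E
```

```text
t34.1 at [ 0.4609 -0.3261  0.2166] psi 2.1 w 0.630 F [-0.5 -0.2 -0.1] turnz 0.000 delta [-0.0028  0.005   0.1516]
```

>>> jog_arm(turn=[[0,0,0],[0,0,0],[0,0,0],[0,0,0],[0,0,0],[0,0,0],[0,0,0],[0,0,0],[0,0,0],[0,0,0],[0,0,0]], delta_pos=[[-0.002,0.003,0],[0,0,0.03],[0,0,0.03],[0,0,0.03],[0,0,0.03],[0,0,0.02],[0,0,0.008],[0,0,0],[0,0,0],[0,0,0],[0,0,0]], gripper=[0.045,0.045,0.045,0.045,0.045,0.045,0.045,0.045,0.045,0.045,0.045])

```text
time: 35.03
tool_pos: [0.4683, -0.3316, 0.0751]
tcp_rot: [2.178, 2.258, 0.001]
wrist_force: [-0.6, -0.9, -0.9]
width: 0.626
grip_force: 53.0
```

>>> jog_arm(turn=[[0,0,0],[0,0,0],[0,0,0]], delta_pos=[[0,0,0.002],[0,0,0],[0,0,0]], gripper=[0.045,0.045,0.045])

```text
time: 35.28
tool_pos: [0.4666, -0.3304, 0.0708]
tcp_rot: [2.181, 2.261, 0.0]
wrist_force: [1.2, -0.4, -0.6]
width: 0.629
grip_force: 53.0
```

>>> jog_arm(turn=[[0,0,0],[0,0,0],[0,0,0],[0,0,0],[0,0,0],[0,0,0],[0,0,0],[0,0,0],[0,0,0],[0,0,0],[0,0,0],[0,0,0],[0,0,0],[0,0,0],[0,0,0]], delta_pos=[[0,0,0.004],[0,0,0.002],[0,0,0],[0,0,0],[0,0,0],[0,0,0],[0,0,-0.02],[0,0,-0.035],[0,0,-0.035],[0,0,-0.035],[0,0,-0.035],[0,0,-0.035],[0,0,-0.035],[0,0,-0.02],[0,0,0]], gripper=[0.045,0.045,0.045,0.056,0.065,0.07,0.07,0.07,0.07,0.07,0.085,0.085,0.085,0.085,0.085])

```text
time: 36.53
tool_pos: [0.4688, -0.3321, 0.3217]
tcp_rot: [2.173, 2.253, 0.002]
wrist_force: [-0.1, -0.1, 0.2]
width: 0.995
grip_force: 0.0
```

>>> jog_arm(turn=[[0,0,0],[0,0,0],[0,0,0],[0,0,0],[0,0,0],[0,0,0],[0,0,0],[0,0,0],[0,0,0],[0,0,0],[0,0,0],[0,0,0],[0,0,0],[0,0,0],[0,0,0]], delta_pos=[[0.0394,0.002,0],[0.0394,0.002,0],[0.0394,0.002,0],[0.0394,0.002,0],[0.0394,0.002,0],[0.0394,0.002,0],[0.0394,0.002,0],[0.0394,0.002,0],[0.0394,0.002,0],[0.0394,0.002,0],[0.0394,0.002,0],[0.0394,0.002,0],[0,0,0],[0,0,0],[0,0,0]], gripper=[0.085,0.085,0.085,0.085,0.085,0.085,0.085,0.085,0.085,0.085,0.085,0.085,0.085,0.085,0.085])

```text
time: 37.78
tool_pos: [0.4729, 0.1429, 0.3135]
tcp_rot: [-2.18, -2.262, 0.003]
wrist_force: [-0.7, 0.1, 0.0]
width: 0.996
grip_force: 0.0
```

```bash
python3 - <<'E'
from h import *
go((.475,.1425,.06)); snap('side','s12.png')
E
```

```text
t37.8 at [0.4729 0.1429 0.3135] psi 2.1 w 0.996 F [-0.7  0.1  0. ] turnz 0.000 delta [-2.000e-04  2.400e-03  2.535e-01]
```

>>> jog_arm(turn=[[0,0,0],[0,0,0],[0,0,0],[0,0,0],[0,0,0],[0,0,0],[0,0,0],[0,0,0],[0,0,0],[0,0,0],[0,0,0],[0,0,0],[0,0,0],[0,0,0],[0,0,0],[0,0,0],[0,0,0]], delta_pos=[[0,0.001,0.035],[0,0,0.035],[0,0,0.035],[0,0,0.035],[0,0,0.035],[0,0,0.035],[0,0,0.03],[0,0,0.013],[0,0,0],[0,0,0],[0,0,0],[0,0,0],[0,0,0],[0,0,0],[0,0,0],[0,0,0],[0,0,0]], gripper=[0.085,0.085,0.085,0.085,0.085,0.085,0.085,0.085,0.085,0.085,0.045,0.045,0.045,0.045,0.045,0.045,0.045])

```text
time: 39.25
tool_pos: [0.4757, 0.1434, 0.0636]
tcp_rot: [2.18, 2.26, 0.004]
wrist_force: [-2.3, -1.4, 6.0]
width: 0.631
grip_force: 51.1
```

>>> jog_arm(turn=[[0,0,0],[0,0,0],[0,0,0],[0,0,0],[0,0,0],[0,0,0],[0,0,0],[0,0,0],[0,0,0],[0,0,0],[0,0,0]], delta_pos=[[0,0,-0.01],[0,0,-0.02],[0,0,-0.035],[0,0,-0.035],[0,0,-0.035],[0,0,-0.035],[0,0,-0.035],[0,0,-0.035],[0,0,-0.025],[0,0,0],[0,0,0]], gripper=[0.045,0.045,0.045,0.045,0.045,0.045,0.045,0.045,0.045,0.045,0.045])

```text
time: 40.17
tool_pos: [0.4754, 0.1435, 0.3298]
tcp_rot: [2.179, 2.259, 0.008]
wrist_force: [0.6, 0.7, -1.6]
width: 0.629
grip_force: 53.3
```

```bash
python3 - <<'E'
from h import *
go((.575,-.373,.32))
E
```

```text
t40.2 at [0.4754 0.1435 0.3298] psi 2.1 w 0.629 F [ 0.6  0.7 -1.6] turnz 0.000 delta [-0.5197  0.0808  0.0096]
```

>>> jog_arm(turn=[[0,0,0],[0,0,0],[0,0,0],[0,0,0],[0,0,0],[0,0,0],[0,0,0],[0,0,0],[0,0,0],[0,0,0],[0,0,0],[0,0,0],[0,0,0],[0,0,0],[0,0,0],[0,0,0],[0,0,0],[0,0,0],[0,0,0]], delta_pos=[[-0.04,0.0062,0],[-0.04,0.0062,0],[-0.04,0.0062,0],[-0.04,0.0062,0],[-0.04,0.0062,0],[-0.04,0.0062,0],[-0.04,0.0062,0],[-0.04,0.0062,0],[-0.04,0.0062,0],[-0.04,0.0062,0],[-0.04,0.0062,0],[-0.04,0.0062,0],[-0.04,0.0062,0],[0,0,0],[0,0,0.035],[0,0,0.035],[0,0,0.035],[0,0,0],[0,0,0]], gripper=[0.045,0.045,0.045,0.045,0.045,0.045,0.045,0.045,0.045,0.045,0.045,0.045,0.045,0.045,0.045,0.045,0.045,0.045,0.045])

```text
time: 41.75
tool_pos: [0.571, -0.3716, 0.2166]
tcp_rot: [-2.175, -2.254, 0.002]
wrist_force: [1.1, -0.4, 0.2]
width: 0.628
grip_force: 53.3
```

```bash
python3 - <<'E'
from h import *
go((.575,-.373,.066))
E
```

```text
t41.8 at [ 0.571  -0.3716  0.2166] psi 2.1 w 0.628 F [ 1.1 -0.4  0.2] turnz 0.000 delta [-0.0024  0.0051  0.1506]
```

>>> jog_arm(turn=[[0,0,0],[0,0,0],[0,0,0],[0,0,0],[0,0,0],[0,0,0],[0,0,0],[0,0,0],[0,0,0],[0,0,0],[0,0,0],[0,0,0]], delta_pos=[[0,0,0],[0,0,0.03],[0,0,0.03],[0,0,0.03],[0,0,0.03],[0,0,0.02],[0,0,0.008],[0,0,0.002],[0,0,0],[0,0,0],[0,0,0],[0,0,0]], gripper=[0.045,0.045,0.045,0.045,0.045,0.045,0.045,0.045,0.045,0.045,0.045,0.045])

```text
time: 42.75
tool_pos: [0.575, -0.3746, 0.0737]
tcp_rot: [2.178, 2.258, 0.001]
wrist_force: [-0.8, 0.7, -2.6]
width: 0.633
grip_force: 53.3
```

>>> jog_arm(turn=[[0,0,0],[0,0,0],[0,0,0],[0,0,0],[0,0,0]], delta_pos=[[0,0,0.003],[0,0,0.002],[0,0,0],[0,0,0],[0,0,0]], gripper=[0.045,0.045,0.045,0.045,0.045])

```text
time: 43.17
tool_pos: [0.5735, -0.3735, 0.066]
tcp_rot: [-2.181, -2.261, 0.0]
wrist_force: [0.9, -0.1, -1.1]
width: 0.631
grip_force: 53.3
```

>>> jog_arm(turn=[[0,0,0],[0,0,0],[0,0,0],[0,0,0],[0,0,0],[0,0,0],[0,0,0],[0,0,0],[0,0,0],[0,0,0],[0,0,0],[0,0,0],[0,0,0],[0,0,0],[0,0,0],[0,0,0],[0,0,0],[0,0,0],[0,0,0]], delta_pos=[[0,0,0.001],[0,0,0],[0,0,0],[0,0,0],[0,0,-0.02],[0,0,-0.035],[0,0,-0.035],[0,0,-0.035],[0,0,-0.035],[0,0,-0.025],[0.0365,0.0106,0],[0.0365,0.0106,0],[0.0365,0.0106,0],[0.0365,0.0106,0],[0.0365,0.0106,0],[0.0365,0.0106,0],[0,0,0],[0,0,0],[0,0,0]], gripper=[0.045,0.056,0.065,0.07,0.07,0.07,0.07,0.07,0.085,0.085,0.085,0.085,0.085,0.085,0.085,0.085,0.085,0.085,0.085])

```text
time: 44.75
tool_pos: [0.6294, -0.1526, 0.2505]
tcp_rot: [2.179, 2.262, -0.001]
wrist_force: [-0.4, -0.8, -0.3]
width: 0.997
grip_force: 0.0
```

```bash
cat > caps.py <<'E'
from h import *
import sys
t=sys.argv[1]
go((.63,-.152,.004)); p,ps,R,s=pose(); 
ims={'wrist':snap('wrist','w_'+t+'.png'),'side':snap('side','s_'+t+'.png'),'scene':snap('scene','e_'+t+'.png')}
Z={'red':[((0,130,40),(5,255,255)),((172,130,40),(180,255,255))],'ivory':[((15,50,60),(32,170,255))],'black':[((0,0,0),(180,255,32))],'white':[((0,0,120),(180,30,255))]}
for k,L in Z.items():
    if k=='white' : continue
    for n,im in ims.items():
        h=cv2.cvtColor(im,cv2.COLOR_RGB2HSV); m=sum(cv2.inRange(h,np.array(a),np.array(b)) for a,b in L)
        N,l,st,c=cv2.connectedComponentsWithStats(m); out=[]
        for i in range(1,N):
            x,y,w,hh,a=st[i]
            if a<80 or w>60 or hh>60 or max(w,hh)>1.7*min(w,hh): continue
            X=onz(n,x+w/2-.5,y+hh/2-.5,.011,s)
            if .5<X[0]<.9 and -.3<X[1]<.35: out.append((X[:2].round(3).tolist(),[int(w),int(hh),int(a)]))
        print(k,n,out)
E
python3 caps.py a
```

```text
t44.8 at [ 0.6294 -0.1526  0.2505] psi 2.1 w 0.997 F [-0.4 -0.8 -0.3] turnz 0.000 delta [0.0008 0.0006 0.2465]
red wrist [([0.603, -0.151], [46, 46, 1622])]
red side [([0.605, -0.145], [23, 23, 411])]
red scene [([0.607, -0.147], [19, 16, 259])]
ivory wrist [([0.648, -0.052], [47, 47, 1691])]
ivory side [([0.649, -0.049], [22, 22, 387])]
ivory scene [([0.651, -0.051], [22, 20, 366])]
black wrist []
black side [([0.634, 0.077], [20, 18, 276])]
black scene [([0.636, 0.072], [22, 20, 353])]
```

The red cap was knocked to (0.605, -0.149), close to the stand. I'll grasp it with the fingers closing along the stand's y and the camera side away from the plate.

>>> jog_arm(turn=[[0,0,0.1224],[0,0,0.1224],[0,0,0.1224],[0,0,0.1224],[0,0,0.1224],[0,0,0.1224],[0,0,0.1224],[0,0,0.1224],[0,0,0.1224],[0,0,0.1224],[0,0,0],[0,0,0],[0,0,0],[0,0,0],[0,0,0],[0,0,0]], delta_pos=[[0,0,0],[0,0,0],[0,0,0],[0,0,0],[0,0,0],[0,0,0],[0,0,0],[0,0,0],[0,0,0],[0,0,0],[-0.02,-0.012,0],[0,0,0.03],[0,0,0.03],[0,0,0.02],[0,0,0],[0,0,0]], gripper=[0.085,0.085,0.085,0.085,0.085,0.085,0.085,0.085,0.085,0.085,0.085,0.085,0.085,0.085,0.085,0.085])

```text
time: 46.23
tool_pos: [0.605, -0.1497, 0.1689]
tcp_rot: [-3.083, -0.595, 0.005]
wrist_force: [0.3, -0.4, -0.1]
width: 0.995
grip_force: 0.0
```

```bash
python3 caps.py b | grep -v black; python3 -c "
from h import *
go((.604,-.150,.004))"
```

```text
t46.2 at [ 0.605  -0.1497  0.1689] psi -68.2 w 0.995 F [ 0.3 -0.4 -0.1] turnz 0.000 delta [0.0229 0.0117 0.1648]
red wrist [([0.603, -0.15], [57, 58, 2622])]
red side [([0.605, -0.145], [23, 23, 413])]
red scene [([0.607, -0.147], [19, 16, 258])]
ivory wrist [([0.649, -0.052], [60, 58, 2603])]
ivory side [([0.649, -0.049], [22, 22, 385])]
ivory scene [([0.651, -0.051], [22, 20, 367])]
t46.4 at [ 0.6078 -0.1498  0.1726] psi -68.1 w 0.994 F [0.7 0.4 0.4] turnz 0.000 delta [-0.0041 -0.0016  0.1686]
```

>>> jog_arm(turn=[[0,0,0],[0,0,0],[0,0,0],[0,0,0],[0,0,0],[0,0,0],[0,0,0],[0,0,0],[0,0,0],[0,0,0]], delta_pos=[[-0.003,-0.001,0],[0,0,0.035],[0,0,0.035],[0,0,0.03],[0,0,0.03],[0,0,0.02],[0,0,0.01],[0,0,0],[0,0,0],[0,0,0]], gripper=[0.085,0.085,0.085,0.085,0.085,0.085,0.085,0.085,0.085,0.085])

```text
time: 47.22
tool_pos: [0.6052, -0.1496, 0.0126]
tcp_rot: [3.082, 0.597, 0.006]
wrist_force: [0.8, -0.5, 0.5]
width: 0.996
grip_force: 0.0
```

>>> jog_arm(turn=[[0,0,0],[0,0,0]], delta_pos=[[0,0,0],[0,0,0]], gripper=[0.085,0.085])

```text
time: 47.38
tool_pos: [0.6048, -0.1495, 0.0124]
tcp_rot: [3.083, 0.597, 0.005]
wrist_force: [-0.5, -0.5, -1.1]
width: 0.996
grip_force: 0.0
```

>>> jog_arm(turn=[[0,0,0],[0,0,0],[0,0,0],[0,0,0],[0,0,0],[0,0,0],[0,0,0],[0,0,0],[0,0,0]], delta_pos=[[0,0,0.006],[0,0,0.003],[0,0,0],[0,0,0],[0,0,0],[0,0,0],[0,0,0],[0,0,0],[0,0,0]], gripper=[0.085,0.085,0.085,0.045,0.045,0.045,0.045,0.045,0.045], grip_force=45)

```text
time: 48.13
tool_pos: [0.6035, -0.1491, 0.0016]
tcp_rot: [3.084, 0.598, 0.001]
wrist_force: [0.1, 0.3, 1.0]
width: 0.64
grip_force: 47.6
```

>>> jog_arm(turn=[[0,0,0],[0,0,0],[0,0,0],[0,0,0],[0,0,0],[0,0,-0.1224],[0,0,-0.1224],[0,0,-0.1224],[0,0,-0.1224],[0,0,-0.1224],[0,0,-0.1224],[0,0,-0.1224],[0,0,-0.1224],[0,0,-0.1224],[0,0,-0.1224],[0,0,0],[0,0,0]], delta_pos=[[0,0,-0.01],[0,0,-0.02],[0,0,-0.035],[0,0,-0.035],[0,0,-0.035],[0,0,-0.02],[0,0,-0.02],[0,0,-0.02],[0,0,0],[0,0,0],[0,0,0],[0,0,0],[0,0,0],[0,0,0],[0,0,0],[0,0,0],[0,0,0]], gripper=[0.045,0.045,0.045,0.045,0.045,0.045,0.045,0.045,0.045,0.045,0.045,0.045,0.045,0.045,0.045,0.045,0.045])

```text
time: 49.55
tool_pos: [0.6029, -0.1489, 0.1966]
tcp_rot: [-2.185, -2.257, 0.0]
wrist_force: [0.4, 0.0, -0.5]
width: 0.641
grip_force: 47.5
```

```bash
python3 -c "
from h import *
go((.43,.40,.15))"
```

```text
t49.5 at [ 0.6029 -0.1489  0.1966] psi 1.9 w 0.641 F [ 0.4  0.  -0.5] turnz 0.000 delta [ 0.5543 -0.1549  0.0466]
```

>>> jog_arm(turn=[[0,0,0],[0,0,0],[0,0,0],[0,0,0],[0,0,0],[0,0,0],[0,0,0],[0,0,0],[0,0,0],[0,0,0],[0,0,0],[0,0,0],[0,0,0],[0,0,0],[0,0,0],[0,0,0]], delta_pos=[[0.0396,-0.011,0],[0.0396,-0.011,0],[0.0396,-0.011,0],[0.0396,-0.011,0],[0.0396,-0.011,0],[0.0396,-0.011,0],[0.0396,-0.011,0],[0.0396,-0.011,0],[0.0396,-0.011,0],[0.0396,-0.011,0],[0.0396,-0.011,0],[0.0396,-0.011,0],[0.0396,-0.011,0],[0.0396,-0.011,0],[0,0,0],[0,0,0]], gripper=[0.045,0.045,0.045,0.045,0.045,0.045,0.045,0.045,0.045,0.045,0.045,0.045,0.045,0.045,0.045,0.045])

```text
time: 50.88
tool_pos: [0.4282, 0.4014, 0.1963]
tcp_rot: [2.179, 2.263, -0.0]
wrist_force: [-0.5, -0.3, -0.5]
width: 0.635
grip_force: 47.5
```

>>> jog_arm(turn=[[0,0,0],[0,0,0],[0,0,0],[0,0,0],[0,0,0],[0,0,0],[0,0,0],[0,0,0],[0,0,0],[0,0,0]], delta_pos=[[0,0,0.035],[0,0,0.035],[0,0,0.035],[0,0,0.03],[0,0,0.02],[0,0,0],[0,0,0],[0,0,0],[0,0,0],[0,0,0]], gripper=[0.045,0.045,0.045,0.045,0.045,0.045,0.045,0.056,0.065,0.07])

```text
time: 51.72
tool_pos: [0.431, 0.4005, 0.0439]
tcp_rot: [2.182, 2.26, 0.007]
wrist_force: [-0.5, -0.1, 0.3]
width: 0.82
grip_force: 0.0
```

```bash
python3 -c "
from h import *
go((.65,-.051,.15))"
```

```text
t51.7 at [0.431  0.4005 0.0439] psi 2.0 w 0.820 F [-0.5 -0.1  0.3] turnz 0.000 delta [-0.4587  0.2033 -0.1067]
```

>>> jog_arm(turn=[[0,0,0],[0,0,0],[0,0,0],[0,0,0],[0,0,0],[0,0,0],[0,0,0],[0,0,0],[0,0,0],[0,0,0],[0,0,0],[0,0,0],[0,0,0],[0,0,0],[0,0,0],[0,0,0],[0,0,0],[0,0,0],[0,0,0],[0,0,0]], delta_pos=[[0,0,-0.035],[0,0,-0.035],[0,0,-0.035],[0,0,-0.035],[-0.0353,0.0156,0],[-0.0353,0.0156,0],[-0.0353,0.0156,0],[-0.0353,0.0156,0],[-0.0353,0.0156,0],[-0.0353,0.0156,0],[-0.0353,0.0156,0],[-0.0353,0.0156,0],[-0.0353,0.0156,0],[-0.0353,0.0156,0],[-0.0353,0.0156,0],[-0.0353,0.0156,0],[-0.0353,0.0156,0],[0,0,0],[0,0,0],[0,0,0]], gripper=[0.07,0.07,0.085,0.085,0.085,0.085,0.085,0.085,0.085,0.085,0.085,0.085,0.085,0.085,0.085,0.085,0.085,0.085,0.085,0.085])

```text
time: 53.38
tool_pos: [0.6486, -0.0517, 0.1823]
tcp_rot: [2.182, 2.26, 0.002]
wrist_force: [0.2, 1.2, 0.3]
width: 0.997
grip_force: 0.0
```

```bash
python3 caps.py c; python3 -c "
from h import *
go((.649,-.051,.003))"
```

```text
t53.4 at [ 0.6486 -0.0517  0.1823] psi 2.0 w 0.997 F [0.2 1.2 0.3] turnz 0.000 delta [-0.0996 -0.0222  0.1782]
red wrist []
red side []
red scene []
ivory wrist [([0.648, -0.052], [56, 57, 2416])]
ivory side [([0.649, -0.049], [22, 22, 387])]
ivory scene [([0.651, -0.051], [22, 20, 369])]
black wrist [([0.633, 0.071], [57, 56, 2464])]
black side [([0.636, 0.077], [19, 18, 264])]
black scene [([0.636, 0.074], [21, 19, 329])]
t53.5 at [ 0.6481 -0.0504  0.1818] psi 2.2 w 0.994 F [-0.4 -0.5  0.3] turnz 0.000 delta [-0.0007  0.0008  0.1788]
```

>>> jog_arm(turn=[[0,0,0],[0,0,0],[0,0,0],[0,0,0],[0,0,0],[0,0,0],[0,0,0],[0,0,0],[0,0,0],[0,0,0],[0,0,0],[0,0,0],[0,0,0],[0,0,0]], delta_pos=[[0,0,0.035],[0,0,0.035],[0,0,0.035],[0,0,0.035],[0,0,0.025],[0,0,0.011],[0,0,0],[0,0,0],[0,0,0],[0,0,0],[0,0,0],[0,0,0],[0,0,0],[0,0,0]], gripper=[0.085,0.085,0.085,0.085,0.085,0.085,0.085,0.085,0.045,0.045,0.045,0.045,0.045,0.045])

```text
time: 54.7
tool_pos: [0.651, -0.052, 0.0086]
tcp_rot: [2.178, 2.258, 0.005]
wrist_force: [-1.2, 1.9, 5.5]
width: 0.631
grip_force: 47.7
```

>>> jog_arm(turn=[[0,0,0],[0,0,0],[0,0,0],[0,0,0],[0,0,0],[0,0,0],[0,0,0],[0,0,0]], delta_pos=[[0,0,-0.01],[0,0,-0.02],[0,0,-0.035],[0,0,-0.035],[0,0,-0.035],[0,0,-0.035],[0,0,-0.015],[0,0,0]], gripper=[0.045,0.045,0.045,0.045,0.045,0.045,0.045,0.045])

```text
time: 55.37
tool_pos: [0.6522, -0.0524, 0.1983]
tcp_rot: [2.174, 2.254, 0.011]
wrist_force: [0.7, 0.3, -0.7]
width: 0.632
grip_force: 47.4
```

```bash
python3 -c "
from h import *
go((.44,.335,.19))"
```

```text
t55.4 at [ 0.6522 -0.0524  0.1983] psi 2.1 w 0.632 F [ 0.7  0.3 -0.7] turnz 0.000 delta [ 0.3947 -0.1982  0.0052]
```

>>> jog_arm(turn=[[0,0,0],[0,0,0],[0,0,0],[0,0,0],[0,0,0],[0,0,0],[0,0,0],[0,0,0],[0,0,0],[0,0,0],[0,0,0],[0,0,0],[0,0,0]], delta_pos=[[0.0359,-0.018,0],[0.0359,-0.018,0],[0.0359,-0.018,0],[0.0359,-0.018,0],[0.0359,-0.018,0],[0.0359,-0.018,0],[0.0359,-0.018,0],[0.0359,-0.018,0],[0.0359,-0.018,0],[0.0359,-0.018,0],[0.0359,-0.018,0],[0,0,0],[0,0,0]], gripper=[0.045,0.045,0.045,0.045,0.045,0.045,0.045,0.045,0.045,0.045,0.045,0.045,0.045])

```text
time: 56.45
tool_pos: [0.4345, 0.3369, 0.1894]
tcp_rot: [-2.176, -2.266, 0.003]
wrist_force: [0.1, -0.1, -0.8]
width: 0.629
grip_force: 47.4
```

>>> jog_arm(turn=[[0,0,0],[0,0,0],[0,0,0],[0,0,0],[0,0,0],[0,0,0],[0,0,0],[0,0,0],[0,0,0],[0,0,0]], delta_pos=[[0,0,0.035],[0,0,0.035],[0,0,0.035],[0,0,0.03],[0,0,0.018],[0,0,0],[0,0,0],[0,0,0],[0,0,0],[0,0,0]], gripper=[0.045,0.045,0.045,0.045,0.045,0.045,0.045,0.056,0.065,0.07])

```text
time: 57.28
tool_pos: [0.4381, 0.3365, 0.0395]
tcp_rot: [2.181, 2.26, 0.006]
wrist_force: [-0.6, 0.3, 0.2]
width: 0.821
grip_force: 0.0
```

```bash
python3 -c "
from h import *
go((.635,.073,.19))"
```

```text
t57.3 at [0.4381 0.3365 0.0395] psi 2.0 w 0.821 F [-0.6  0.3  0.2] turnz 0.000 delta [-0.2701  0.1879 -0.1504]
```

Up, then over the black cap, in 9 rows of (-0.030, 0.0209).

>>> jog_arm(turn=[[0,0,0],[0,0,0],[0,0,0],[0,0,0],[0,0,0],[0,0,0],[0,0,0],[0,0,0],[0,0,0],[0,0,0],[0,0,0],[0,0,0],[0,0,0],[0,0,0],[0,0,0],[0,0,0]], delta_pos=[[0,0,-0.035],[0,0,-0.035],[0,0,-0.035],[0,0,-0.035],[-0.03,0.0209,0],[-0.03,0.0209,0],[-0.03,0.0209,0],[-0.03,0.0209,0],[-0.03,0.0209,0],[-0.03,0.0209,0],[-0.03,0.0209,0],[-0.03,0.0209,0],[-0.03,0.0209,0],[0,0,0],[0,0,0],[0,0,0]], gripper=[0.07,0.07,0.085,0.085,0.085,0.085,0.085,0.085,0.085,0.085,0.085,0.085,0.085,0.085,0.085,0.085])

```text
time: 58.62
tool_pos: [0.6342, 0.0727, 0.1782]
tcp_rot: [2.182, 2.26, 0.002]
wrist_force: [0.0, 0.8, 0.5]
width: 0.992
grip_force: 0.0
```

```bash
python3 caps.py d|grep black; python3 -c "
from h import *
go((.634,.073,.003)); p,ps,R,s=pose()
im=cv2.imread('pics/w_d.png'); h=cv2.cvtColor(im,cv2.COLOR_BGR2HSV); print(proj('wrist',(.638,.173,.011),s))
g=cv2.medianBlur(h[:,:,2],3); c=cv2.HoughCircles(g,cv2.HOUGH_GRADIENT,1,40,param1=80,param2=22,minRadius=20,maxRadius=38)
print([(q.round(),onz('wrist',q[0],q[1],.018,s).round(3)) for q in c[0]] if c is not None else None)"
```

```text
black wrist [([0.633, 0.071], [56, 56, 2356])]
black side [([0.767, 0.347], [56, 58, 1415]), ([0.635, 0.075], [19, 17, 257])]
black scene [([0.636, 0.074], [21, 19, 310])]
t58.8 at [0.6334 0.0739 0.1777] psi 2.1 w 0.997 F [-0.3  1.  -0.7] turnz 0.000 delta [-0.001   0.0005  0.1747]
[326.24396837  78.92985577]
[(array([316., 178.,  28.], dtype=float32), array([0.632, 0.073, 0.018])), (array([322.,  80.,  22.], dtype=float32), array([0.634, 0.172, 0.018])), (array([174., 182.,  25.], dtype=float32), array([0.477, 0.064, 0.018]))]
```

>>> jog_arm(turn=[[0,0,0],[0,0,0],[0,0,0],[0,0,0],[0,0,0],[0,0,0],[0,0,0],[0,0,0],[0,0,0],[0,0,0],[0,0,0],[0,0,0],[0,0,0],[0,0,0]], delta_pos=[[-0.001,0,0.035],[0,0,0.035],[0,0,0.035],[0,0,0.035],[0,0,0.025],[0,0,0.01],[0,0,0],[0,0,0],[0,0,0],[0,0,0],[0,0,0],[0,0,0],[0,0,0],[0,0,0]], gripper=[0.085,0.085,0.085,0.085,0.085,0.085,0.085,0.085,0.045,0.045,0.045,0.045,0.045,0.045])

```text
time: 59.93
tool_pos: [0.6364, 0.0719, 0.0053]
tcp_rot: [2.179, 2.259, 0.006]
wrist_force: [-0.8, 0.3, 6.5]
width: 0.636
grip_force: 47.2
```

>>> jog_arm(turn=[[0,0,0],[0,0,0],[0,0,0],[0,0,0],[0,0,0],[0,0,0],[0,0,0],[0,0,0]], delta_pos=[[0,0,-0.01],[0,0,-0.02],[0,0,-0.035],[0,0,-0.035],[0,0,-0.035],[0,0,-0.035],[0,0,-0.015],[0,0,0]], gripper=[0.045,0.045,0.045,0.045,0.045,0.045,0.045,0.045])

```text
time: 60.6
tool_pos: [0.6379, 0.0718, 0.1951]
tcp_rot: [2.176, 2.255, 0.014]
wrist_force: [0.8, -0.4, 1.3]
width: 0.635
grip_force: 47.6
```

```bash
python3 -c "
from h import *
go((.535,.34,.19))"
```

```text
t60.6 at [0.6379 0.0718 0.1951] psi 2.1 w 0.635 F [ 0.8 -0.4  1.3] turnz 0.000 delta [ 0.2717 -0.0933  0.0041]
```

>>> jog_arm(turn=[[0,0,0],[0,0,0],[0,0,0],[0,0,0],[0,0,0],[0,0,0],[0,0,0],[0,0,0],[0,0,0]], delta_pos=[[0.0388,-0.013,0],[0.0388,-0.013,0],[0.0388,-0.013,0],[0.0388,-0.013,0],[0.0388,-0.013,0],[0.0388,-0.013,0],[0.0388,-0.013,0],[0,0,0],[0,0,0]], gripper=[0.045,0.045,0.045,0.045,0.045,0.045,0.045,0.045,0.045])

```text
time: 61.35
tool_pos: [0.5315, 0.3415, 0.1863]
tcp_rot: [-2.176, -2.265, 0.003]
wrist_force: [-0.8, 0.2, -0.2]
width: 0.633
grip_force: 47.5
```

>>> jog_arm(turn=[[0,0,0],[0,0,0],[0,0,0],[0,0,0],[0,0,0],[0,0,0],[0,0,0],[0,0,0],[0,0,0],[0,0,0]], delta_pos=[[0,0,0.035],[0,0,0.035],[0,0,0.035],[0,0,0.03],[0,0,0.018],[0,0,0],[0,0,0],[0,0,0],[0,0,0],[0,0,0]], gripper=[0.045,0.045,0.045,0.045,0.045,0.045,0.045,0.056,0.065,0.07])

```text
time: 62.18
tool_pos: [0.5352, 0.3405, 0.0368]
tcp_rot: [2.181, 2.26, 0.006]
wrist_force: [0.1, 0.1, -0.6]
width: 0.822
grip_force: 0.0
```

```bash
python3 -c "
from h import *
go((.636,.172,.19))"
```

```text
t62.2 at [0.5352 0.3405 0.0368] psi 2.0 w 0.822 F [ 0.1  0.1 -0.6] turnz 0.000 delta [-0.1717  0.0953 -0.1532]
```

>>> jog_arm(turn=[[0,0,0],[0,0,0],[0,0,0],[0,0,0],[0,0,0],[0,0,0],[0,0,0],[0,0,0],[0,0,0],[0,0,0],[0,0,0],[0,0,0]], delta_pos=[[0,0,-0.035],[0,0,-0.035],[0,0,-0.035],[0,0,-0.035],[-0.0343,0.019,0],[-0.0343,0.019,0],[-0.0343,0.019,0],[-0.0343,0.019,0],[-0.0343,0.019,0],[0,0,0],[0,0,0],[0,0,0]], gripper=[0.07,0.07,0.085,0.085,0.085,0.085,0.085,0.085,0.085,0.085,0.085,0.085])

```text
time: 63.18
tool_pos: [0.6348, 0.172, 0.1754]
tcp_rot: [2.182, 2.26, 0.002]
wrist_force: [-0.1, -0.4, -0.6]
width: 0.997
grip_force: 0.0
```

```bash
python3 -c "
from h import *
p,ps,R,s=pose(); im=snap('wrist','w_e.png'); g=cv2.medianBlur(cv2.cvtColor(im,cv2.COLOR_RGB2GRAY),3)
print(proj('wrist',(.637,.172,.018),s))
c=cv2.HoughCircles(g,cv2.HOUGH_GRADIENT,1,30,param1=80,param2=20,minRadius=20,maxRadius=36)
print([(q.round(),onz('wrist',q[0],q[1],.018,s).round(3)) for q in c[0]] if c is not None else None)
go((.636,.172,.003))"
```

```text
[319.86340295 178.36511555]
[(array([318., 182.,  22.], dtype=float32), array([0.635, 0.169, 0.018])), (array([142.,  26.,  24.], dtype=float32), array([0.439, 0.337, 0.018])), (array([172., 250.,  29.], dtype=float32), array([0.467, 0.083, 0.018])), (array([166., 198.,  32.], dtype=float32), array([0.469, 0.145, 0.018])), (array([222.,  14.,  27.], dtype=float32), array([0.534, 0.338, 0.018]))]
t63.2 at [0.6343 0.1726 0.1751] psi 2.1 w 0.997 F [-0.7 -1.1 -0.2] turnz 0.000 delta [-0.0008  0.0015  0.1721]
```

>>> jog_arm(turn=[[0,0,0],[0,0,0],[0,0,0],[0,0,0],[0,0,0],[0,0,0],[0,0,0],[0,0,0],[0,0,0],[0,0,0],[0,0,0],[0,0,0],[0,0,0],[0,0,0]], delta_pos=[[-0.001,0,0.035],[0,0,0.035],[0,0,0.035],[0,0,0.035],[0,0,0.023],[0,0,0.009],[0,0,0],[0,0,0],[0,0,0],[0,0,0],[0,0,0],[0,0,0],[0,0,0],[0,0,0]], gripper=[0.085,0.085,0.085,0.085,0.085,0.085,0.085,0.085,0.045,0.045,0.045,0.045,0.045,0.045])

```text
time: 64.4
tool_pos: [0.6369, 0.1715, 0.0054]
tcp_rot: [2.179, 2.259, 0.007]
wrist_force: [-0.8, 0.8, 5.9]
width: 0.632
grip_force: 47.8
```

>>> jog_arm(turn=[[0,0,0],[0,0,0],[0,0,0],[0,0,0],[0,0,0],[0,0,0],[0,0,0],[0,0,0]], delta_pos=[[0,0,-0.01],[0,0,-0.02],[0,0,-0.035],[0,0,-0.035],[0,0,-0.035],[0,0,-0.035],[0,0,-0.015],[0,0,0]], gripper=[0.045,0.045,0.045,0.045,0.045,0.045,0.045,0.045])

```text
time: 65.07
tool_pos: [0.6382, 0.1715, 0.1952]
tcp_rot: [2.177, 2.256, 0.015]
wrist_force: [0.3, -0.7, 0.3]
width: 0.636
grip_force: 47.5
```

```bash
python3 -c "
from h import *
go((.535,.405,.19))"
```

```text
t65.1 at [0.6382 0.1715 0.1952] psi 2.0 w 0.636 F [ 0.3 -0.7  0.3] turnz 0.000 delta [ 0.237  -0.0948  0.0046]
```

>>> jog_arm(turn=[[0,0,0],[0,0,0],[0,0,0],[0,0,0],[0,0,0],[0,0,0],[0,0,0],[0,0,0],[0,0,0]], delta_pos=[[0.0339,-0.0135,0],[0.0339,-0.0135,0],[0.0339,-0.0135,0],[0.0339,-0.0135,0],[0.0339,-0.0135,0],[0.0339,-0.0135,0],[0.0339,-0.0135,0],[0,0,0],[0,0,0]], gripper=[0.045,0.045,0.045,0.045,0.045,0.045,0.045,0.045,0.045])

```text
time: 65.82
tool_pos: [0.5297, 0.4058, 0.186]
tcp_rot: [-2.177, -2.265, 0.003]
wrist_force: [0.4, -0.5, -0.3]
width: 0.636
grip_force: 47.5
```

>>> jog_arm(turn=[[0,0,0],[0,0,0],[0,0,0],[0,0,0],[0,0,0],[0,0,0],[0,0,0],[0,0,0],[0,0,0],[0,0,0],[0,0,0],[0,0,0],[0,0,0],[0,0,0],[0,0,0],[0,0,0],[0,0,0],[0,0,0],[0,0,0]], delta_pos=[[0,0,0.035],[0,0,0.035],[0,0,0.035],[0,0,0.03],[0,0,0.018],[0,0,0],[0,0,0],[0,0,0],[0,0,0],[0,0,0],[0,0,-0.02],[0,0,-0.035],[0,0,-0.035],[0,0,-0.035],[0,0,-0.035],[0,0,-0.035],[0,0,-0.035],[0,0,0],[0,0,0]], gripper=[0.045,0.045,0.045,0.045,0.045,0.045,0.045,0.056,0.065,0.07,0.07,0.07,0.07,0.085,0.085,0.085,0.085,0.085,0.085])

```text
time: 67.4
tool_pos: [0.5336, 0.4061, 0.2707]
tcp_rot: [2.179, 2.26, 0.016]
wrist_force: [-0.8, 0.1, -0.2]
width: 0.997
grip_force: 0.0
```

```bash
python3 -c "
from h import *
go((.5,0,.3)); snap('scene','e_f.png'); snap('side','s_f.png')
c=np.vstack([cv2.imread('pics/e_f.png')[130:400,170:570],cv2.imread('pics/s_f.png')[100:400,170:570]])
cv2.imwrite('pics/f.png',cv2.resize(c,(421,600)) if 0 else np.hstack([cv2.imread('pics/e_f.png')[120:400,170:570],cv2.imread('pics/s_f.png')[120:400,150:550]]))"
```

```text
t67.4 at [0.5336 0.4061 0.2707] psi 2.1 w 0.997 F [-0.8  0.1 -0.2] turnz 0.000 delta [-0.4044 -0.048  -0.0321]
```

View pics/f.png

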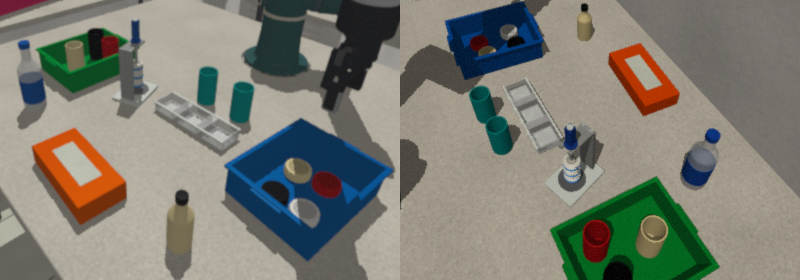

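All four caps lie in the blue tub (≈(300,188) left half). The three canisters stand in the green tub, the brush hangs in its fork, and the rest is untouched. Handing in.

```bash
python3 -c "
from h import *
print(ticket.finish_job())"
```

```text
the job is handed in; nothing more can be done
None
```

The job is handed in, with no verdict returned: ivory, red and black each got two strokes down to the floor in that order, the brush hangs back in its fork, all three canisters are in the green tub, all four caps are in the blue tub, and the water bottle, tissues, lotion bottle and turquoise look-alikes were left alone.

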